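# Fit the drip grate, then put the measuring cylinder and syringes up to drain

## Task

Put the washed labware up to drain. First lay the drip grate flat and square in its pocket in the drain stand; then set the foot of the tall measuring cylinder in front of the cleat of the drain stand and lean it on the ledge so that it rests there by itself, half tipped; let go, take it again by its lower half and finish the tip, so that it lies over the ledge with its mouth down on the grate and stays there. Stand every syringe that lies on the bench nozzle down in the steel drain cup, leave the cup upright, and do not disturb the roll of tape, the small empty beaker and the bottle.

Things in the scene. Friction and masses are not known exactly. Their poses are not given: they have to be found in the camera images.
- cylinder_center (a point): Tall white plastic measuring cylinder, standing on the left of the bench: 240 mm high, barrel 44 mm across, round foot 64 mm across and 10 mm thick, about 0.26 kg, centre of mass about 118 mm above the underside of the foot. This point is on its axis half-way up (120 mm above the underside of the foot); its z axis runs along the barrel from foot to mouth.
- cylinder_mouth (a point): Centre of the mouth of the measuring cylinder, 120 mm from its centre along its z axis.
- cylinder_low (a point): Point on the axis of the cylinder 50 mm above the underside of its foot: the middle of the part meant by the second, lower grip (grasp point within 50 mm of it).
- stand_ledge (a point): The ledge of the fixed steel drain stand: a level round bar 12 mm thick, this point is the middle of its axis, 110 mm above the bench. x axis: level, the way the cylinder is tipped; y along the bar; z up. Two uprights, 10 mm thick, stand at y = -34 and +34 mm (58 mm clear between them) and rise 40 mm above this point (knobs included). The base plate is 104 mm wide (y), runs from x = -130 to +165 mm and is 8 mm thick (its top is 102 mm below this point).
- stand_cleat (a point): Middle of the foot of the cleat's face that looks to +x of the stand (axes as the ledge's), on top of the base plate, 96 mm before the ledge. The cleat is a rubber bar 8 mm high, 10 mm thick (x) and 84 mm long (y), fixed across the base plate. The front edge of the foot of the leaning cylinder belongs 8 to 14 mm beyond this face, and slips back until the cleat stops it; the cylinder then leans about 42 degrees from upright, its barrel on the ledge about 135 mm from its foot.
- stand_pocket (a point): Middle of the floor of the stand's pocket for the grate: 8 mm above the bench, 110 mm beyond the ledge (axes as the ledge's). Inside 77 mm (x) by 63 mm (y); walls 5 mm thick, 6 mm high, but the far one (+x) is a lip 26 mm high. With the lower rim of its mouth on the grate at the lip, the cylinder lies about 36 degrees mouth down, the ledge 80 mm from its foot, and stays.
- grate_center (a point): Drip grate, a loose flat grey slatted plate lying on the bench, 70 mm (its x) by 58 mm (its y) by 14 mm high, 0.09 kg; the point is its centre, 7 mm above its underside. Either end may go to the lip. Seated, its top stands 8 mm above the low walls of the pocket and can be held there across its 58 mm width.
- cup_rim (a point): Middle of the mouth of the round steel drain cup, loose, about 0.45 kg: 90 mm high, 100 mm across outside at the rim (92 mm at the foot), wall 3 mm, floor 5 mm; this point is 90 mm above its underside. z up when it stands.
- drain_stand: The fixed drain stand as a whole; origin on the bench under the middle of the ledge, axes as the ledge's. The low fixed hotplate left of it (front face at world x about 0.63, y 0.12 to 0.28) is in the straight way from the cylinder to the stand: pass in front of it.
- roll_center (a point): Roll of black tape, a bystander, 58 mm across, 19 mm high; point at its centre.
- beaker_center (a point): Small empty glass beaker, a bystander, 46 mm across, 56 mm high; point at its centre.
- bottle_center (a point): Clear bottle with a blue screw cap, a bystander, 62 mm across, 123 mm high; point at its centre.
- syringe_0_center (a point): A washed plastic syringe lying on the bench (may be absent: two or three are there): 144 mm long, 0.03 kg, barrel about 20 mm wide and 26 mm high to the touch over its whole length. The point is half-way along and 13 mm above the side it lies on. Its y axis points away from the nozzle, towards the plunger; z up as it lies. The thick barrel runs from the nozzle to 15 mm past this point, the thin plunger rod beyond that.
- syringe_0_nozzle (a point): Nozzle end of the same syringe, 69 mm from its centre, against its y axis.
- syringe_1_center (a point): A washed plastic syringe lying on the bench (may be absent: two or three are there): 144 mm long, 0.03 kg, barrel about 20 mm wide and 26 mm high to the touch over its whole length. The point is half-way along and 13 mm above the side it lies on. Its y axis points away from the nozzle, towards the plunger; z up as it lies. The thick barrel runs from the nozzle to 15 mm past this point, the thin plunger rod beyond that.
- syringe_1_nozzle (a point): Nozzle end of the same syringe, 69 mm from its centre, against its y axis.
- syringe_2_center (a point): A washed plastic syringe lying on the bench (may be absent: two or three are there): 144 mm long, 0.03 kg, barrel about 20 mm wide and 26 mm high to the touch over its whole length. The point is half-way along and 13 mm above the side it lies on. Its y axis points away from the nozzle, towards the plunger; z up as it lies. The thick barrel runs from the nozzle to 15 mm past this point, the thin plunger rod beyond that.
- syringe_2_nozzle (a point): Nozzle end of the same syringe, 69 mm from its centre, against its y axis.

How it is judged (in metres and radians):
On the way, in this order (a step that is already met when the one before it is completed fails the run):
1. the grate lies flat and square in its pocket, let go (horizontal distance between grate_center and stand_pocket below 0.007 m and z of grate_center in the frame of stand_pocket below 0.0095 m and angle between grate_center's own z axis and vertical below 0.05 rad and angle between the x axis of grate_center and the x axis of stand_pocket, either way round below 0.12 rad and contact force between grate and the fingers below 0.05 N), for 0.3 s.
2. the cylinder, let go, rests half tipped on the ledge with its foot on the stand (angle between cylinder_center's own z axis and vertical between 0.5 and 1.05 rad and contact force between cylinder and ledge above 0.1 N and contact force between cylinder and the fingers below 0.05 N and linear speed of cylinder below 0.03 m/s and z of cylinder_mouth in the frame of stand_ledge above 0.02 m and x of cylinder_low in the frame of stand_ledge below -0.02 m), for 0.4 s.
3. gripped again by its lower half, the cylinder is tipped past level (angle between cylinder_center's own z axis and vertical above 1.65 rad and contact force between cylinder and the fingers above 1 N and distance between the grasp point and cylinder_low below 0.06 m), for 0.1 s.
At the end, for the whole second after the job is handed in: Grate flat in its pocket. Cylinder still on the ledge, 19 to 50 degrees mouth down, mouth over the pocket (30 mm sideways, at most 65 mm above its floor). Cup upright; every syringe present still in it, nozzle down, within 48 degrees of upright, nozzle 55 mm or more below the rim (horizontal distance between grate_center and stand_pocket below 0.007 m and z of grate_center in the frame of stand_pocket below 0.0095 m and angle between grate_center's own z axis and vertical below 0.05 rad and angle between the x axis of grate_center and the x axis of stand_pocket, either way round below 0.12 rad and angle between cylinder_center's own z axis and vertical between 1.9 and 2.45 rad and contact force between cylinder and ledge above 0.1 N and x of cylinder_mouth in the frame of stand_pocket between -0.04 and 0.06 m and y of cylinder_mouth in the frame of stand_pocket between -0.03 and 0.03 m and z of cylinder_mouth in the frame of stand_pocket below 0.065 m and linear speed of cylinder below 0.02 m/s and angle between cup_rim's own z axis and vertical below 0.15 rad and angle between each of syringe_0_center, syringe_1_center, syringe_2_center's own y axis and vertical below 0.84 rad and horizontal distance between each of syringe_0_nozzle, syringe_1_nozzle, syringe_2_nozzle and cup_rim below 0.05 m and z of each of syringe_0_nozzle, syringe_1_nozzle, syringe_2_nozzle in the frame of cup_rim below -0.055 m and linear speed of each of syringe_0, syringe_1, syringe_2 below 0.15 m/s); the robot touches nothing.
It fails at once if the roll of tape is moved more than 40 mm (distance of roll_center from where it was at the start of the episode above 0.04 m).
It fails at once if the small beaker is moved more than 40 mm (distance of beaker_center from where it was at the start of the episode above 0.04 m).
It fails at once if the bottle is moved more than 40 mm (distance of bottle_center from where it was at the start of the episode above 0.04 m).
Of syringe_0, syringe_1, syringe_2 only 2 to 3 are there at a start; the rules pass over those that are not, and their reading is None.
At some moment in a run one of drain_cup may be knocked a few centimetres aside while the robot is not near it.
It also fails if it takes over 210 s, if anything falls off the work surface, if the arm or the gripper's body presses on something with over 40 N, if the wrist force passes 120 N, or if a joint passes its speed limit or range.

## Robot

A 6-joint arm with a two-finger parallel gripper is mounted at the origin on a cart in front of the work surface, level with it; the furniture and walls round the work are solid. World frame = base frame: x ahead of the robot, y to its left, z up, the work surface at z = 0. Lengths are in m, angles in degrees, forces in N, time in s.
With the tool pointing down it reaches from about 0.4 to 0.825 m from the base axis. Payload 7 kg.
Tool frame: the origin (TCP) lies on the centre line of the jaws, within the pads' length; the fingertips stand r.tip_reach ahead of it and the grasp point (between the pads) is the TCP (r.tip_reach is the distance from the TCP to the fingertips, in m); z points along the fingers, y is the line along which they close (so a half turn about z gives the same grasp; the last joint's range is limited). The gripper opens to 88 mm and grips with 3 to 60 N. Pads are 19 mm wide; open, the fingers measure 130 mm over their backs; the gripper's body (78 mm by 193 mm) begins 47 mm behind the grasp point.
Start: joints at [93.169, 20.546, 0.682, 0, -70.136, -16.507], TCP at [0.156, 0.657, 0.246] pointing down, gripper open.
Joint ranges: [-176.03, 176.03], [-82.01, 121.73], [-58.28, 71.71], [-173.87, 95.51], [-174.79, -0.11], [-173.66, 173.66]. Speed limits (degrees/s): [136.94, 136.94, 172.46, 180, 180, 180].

## Interface

Orientations are given as [roll, pitch, yaw] about the fixed x, y, z axes, in that order (R = Rz(yaw) Ry(pitch) Rx(roll)).
In Python, from plant import sensors, cams, r gives the robot as it stands.
- The arm moves only by the tool drive_tool, never from a script. Its argument "rows" is a list of rows, each an object of numbers: "fingers": the gripper's target within -1 to 1 (fully open at 1, half-way at 0, shut at -1); "x", "y", "z": the shift along the tool's x, y, z in m; "spin": the turn about the tool's z in rad. A call has 1 to 10 rows; each row is the pose to reach, as a shift and turn from the pose commanded when the call began, along the tool's axes at that moment; what a row does not reach only later rows make up. A row lasts 1/8 s, in which the tool goes at most 62.5 mm and 10.7 degrees, less where a joint would pass 70% of its speed; a pose out of reach is approached as far as the arm can. A call with a gripper value outside its range is refused whole. The fingers move at their own pace and stop on an object; "newtons" is the grip in N (left out, the last holds). Time passes only in rows, so rows that repeat a pose let the fingers close. It gives the time, the measured TCP pose, the force, the opening and the grip force at its end, in the units of the state.
- sensors.get_state(): the state, without advancing time (a new reading comes with each control period).
- cams.capture(name): name is "scene" or "side" or "wrist"; returns a dict with "pixels" (400x640x3 uint8, red, green, blue), "intrinsics" (3x3 intrinsics, pixels), "eye" and "orientation" of the camera in the world; the wrist camera has in their place "T_tool_cam" (4x4, takes a point from camera to tool coordinates, whose origin is the TCP and whose axes are the flange's). Camera axes: x right, y up, looking along -z (the intrinsics and any distortion apply to the point x, -y, -z); pixel columns grow to the right and rows downward; lengths in m; the calibration is good to about 2 mm. A picture is of the moment at which its call begins: read the wrist's pose just before it. There is no depth.
- r.close_job(): hands the job in; it is judged then, once.
The state is a dict: "time_s": time; "joints": joint angles; "qd": joint speeds; "joint_torque": joint torques, N m; "tcp_pos": TCP position; "eef_rot": TCP orientation; "contact_force": force on the tool from outside, world axes, zero at the start; "moment": the same for the moment, N m; "gripper_width": finger opening in m; "gripper_force": force on a finger pad.
Only numpy, scipy, OpenCV 4.12 (cv2) and the standard library are available. Lean on these libraries where they do the work, as an engineer would, in place of code of your own. Each camera call takes 0.05 s, during which the arm holds its last target. There are 200 camera calls.

## Working session

There is one attempt and no reset: what is moved stays moved. The work goes in short steps, Python scripts to look and compute and a tool call to move; the robot and the scene stay as the last step left them, time stands still between calls to the robot, and variables do not carry over. Pictures are saved under pics/ and viewed, at most 14 in all, crops included, and the job is handed in when it is done.

Besides the shell and the picture viewer there is one more tool, called after "Request:" in YAML: its name, and indented under it one key for each argument. drive_tool: Moves the arm, as the interface text tells. Its arguments: {"type":"object","properties":{"rows":{"type":"array"},"newtons":{"type":"number"}},"required":["rows"]}

```bash
mkdir -p pics; ls; python3 - <<'E'
from plant import sensors,cams,r
import cv2,numpy as np
s=sensors.get_state();print({k:np.round(v,3) for k,v in s.items()},r.tip_reach)
for n in("scene","side"):
    c=cams.capture(n);cv2.imwrite(f"pics/{n}0.png",c["pixels"][:,:,::-1]);print(n,np.round(c["intrinsics"],2).tolist(),np.round(c["eye"],4),np.round(c["orientation"],4),[k for k in c])
s=sensors.get_state()
c=cams.capture("wrist");cv2.imwrite("pics/wrist0.png",c["pixels"][:,:,::-1]);print(c["intrinsics"],np.round(c["T_tool_cam"],4),c.keys())
E
```

```text
pics
{'time_s': np.float64(0.0), 'joints': array([ 9.3168e+01,  2.0591e+01,  6.3400e-01, -2.0000e-02, -7.0134e+01,
       -1.6507e+01]), 'qd': array([-0.047,  0.01 ,  0.054, -0.078, -0.048, -0.03 ]), 'joint_torque': array([ 2.0000e-03, -5.8272e+01,  2.9306e+01,  6.9970e+00,  7.0000e-03,
       -0.0000e+00]), 'tcp_pos': array([0.156, 0.656, 0.245]), 'eef_rot': array([ 1.79907e+02, -8.00000e-03, -1.33450e+01]), 'contact_force': array([ 0.725, -0.753,  0.29 ]), 'moment': array([-0.057,  0.036, -0.011]), 'gripper_force': np.float64(0.0), 'gripper_width': np.float64(0.087)} 0.019
scene [[415.98, 0.0, 320.1], [0.0, 415.98, 197.9], [0.0, 0.0, 1.0]] [-0.0758 -0.4555  0.8705] [ 49.0568  -0.1827 -50.7753] ['pixels', 'intrinsics', 'eye', 'orientation']
side [[462.13, 0.0, 323.21], [0.0, 462.13, 199.9], [0.0, 0.0, 1.0]] [ 0.5141 -1.097   0.8042] [60.6659 -1.1274 -1.4456] ['pixels', 'intrinsics', 'eye', 'orientation']
[[283.07248584   0.         318.94899306]
 [  0.         283.07248584 201.8264916 ]
 [  0.           0.           1.        ]] [[-1.000e-03  9.512e-01  3.084e-01  8.440e-02]
 [ 1.000e+00  8.000e-04  7.000e-04 -4.000e-04]
 [ 4.000e-04  3.084e-01 -9.512e-01 -1.389e-01]
 [ 0.000e+00  0.000e+00  0.000e+00  1.000e+00]] dict_keys(['pixels', 'intrinsics', 'T_tool_cam'])
```

View pics/scene0.png

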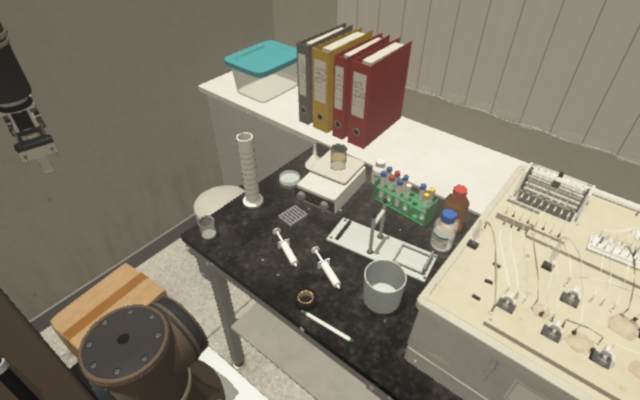

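View pics/side0.png

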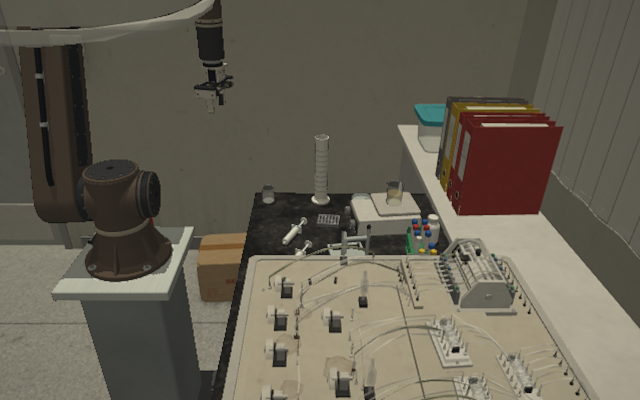

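```bash
cat > h.py <<'E'
from plant import sensors,cams,r
import cv2,numpy as np
from scipy.spatial.transform import Rotation as R
def cap(n,save=None):
    s=sensors.get_state();c=cams.capture(n)
    if n=="wrist":
        T=np.eye(4);T[:3,:3]=R.from_euler("xyz",s["eef_rot"],degrees=True).as_matrix();T[:3,3]=s["tcp_pos"];M=T@np.array(c["T_tool_cam"])
        rot,eye=M[:3,:3],M[:3,3]
    else: rot,eye=R.from_euler("xyz",c["orientation"],degrees=True).as_matrix(),np.array(c["eye"])
    if save: cv2.imwrite(f"pics/{save}.png",c["pixels"][:,:,::-1])
    np.savez(f"{save or n}.npz",px=c["pixels"],K=c["intrinsics"],rot=rot,eye=eye)
    return ld(save or n)
class ld:
    def __init__(s,f): d=np.load(f+".npz");s.px,s.K,s.rot,s.eye=d["px"],d["K"],d["rot"],d["eye"]
    def ray(s,u,v):
        p=np.linalg.inv(s.K)@[u,v,1];return s.rot@[p[0],-p[1],-p[2]]
    def at(s,u,v,z):
        d=s.ray(u,v);return s.eye+d*(z-s.eye[2])/d[2]
    def proj(s,P):
        q=s.rot.T@(np.asarray(P)-s.eye);p=s.K@[q[0],-q[1],-q[2]];return p[:2]/p[2]
def tool(): # world delta -> tool delta
    s=sensors.get_state();return s["tcp_pos"],R.from_euler("xyz",s["eef_rot"],degrees=True).as_matrix(),s
def need(P,yaw=None):
    p,M,s=tool();print("tcp",np.round(p,4),"rpy",np.round(s["eef_rot"],2),"shift",np.round(M.T@(np.asarray(P)-p),4),end=" ")
    if yaw is not None:
        d=-(yaw-s["eef_rot"][2]);d=(d+90)%180-90;print("spin",np.round(np.radians(d),3),end="")
    print()
E
python3 - <<'E'
from h import *
c=cap("scene","s1")
for n,u,v,z in [("cylfoot",253,201,0),("cyltop",245,137,.24),("beaker",207,232,0),("grate",293,215,.01),("s0a",277,232,.013),("s0b",295,264,.013),("s1a",315,250,.013),("s1b",336,286,.013),("cup",384,273,.09),("tape",305,298,.01),("pen",327,326,0),("bottle",445,245,0),("up1",372,228,.15),("up2",382,212,.15),("plateL",342,222,.008),("plateL2",328,240,.008),("pocR",437,258,.014),("pocR2",427,276,.014),("tablecorner",188,240,0),("box",410,340,.1)]:
    print(n,np.round(c.at(u,v,z),3))
cv2.imwrite("pics/s1c.png",cv2.resize(c.px[170:350,180:480,::-1],(780,468),interpolation=cv2.INTER_CUBIC))
E
```

```text
cylfoot [0.557 0.331 0.   ]
cyltop [0.556 0.327 0.24 ]
beaker [0.376 0.336 0.   ]
grate [0.582 0.183 0.01 ]
s0a [0.497 0.169 0.013]
s0b [0.442 0.049 0.013]
s1a [0.513 0.04  0.013]
s1b [ 0.454 -0.079  0.013]
cup [ 0.508 -0.177  0.09 ]
tape [ 0.378 -0.04   0.01 ]
pen [ 0.357 -0.127  0.   ]
bottle [ 0.77  -0.225 -0.   ]
up1 [ 0.563 -0.101  0.15 ]
up2 [ 0.627 -0.088  0.15 ]
plateL [0.653 0.052 0.008]
plateL2 [0.569 0.039 0.008]
pocR [ 0.699 -0.233  0.014]
pocR2 [ 0.628 -0.242  0.014]
tablecorner [0.321 0.352 0.   ]
box [ 0.389 -0.315  0.1  ]
```

View pics/s1c.png

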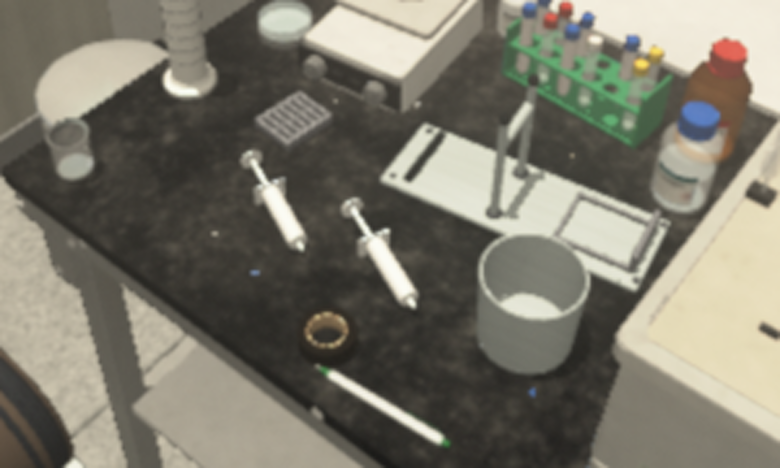

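```bash
python3 - <<'E'
from h import *
need([.5,.1,.4])
E
```

```text
tcp [0.1557 0.6565 0.245 ] rpy [ 1.7994e+02 -1.0000e-02 -1.3340e+01] shift [ 0.4635  0.4622 -0.1545]
```

Request:
drive_tool:
  rows:
    - {"z":-0.06}
    - {"z":-0.12}
    - {"x":0.04,"y":0.04,"z":-0.155}
    - {"x":0.46,"y":0.46,"z":-0.155}
    - {"x":0.46,"y":0.46,"z":-0.155}
    - {"x":0.46,"y":0.46,"z":-0.155}
    - {"x":0.46,"y":0.46,"z":-0.155}
    - {"x":0.46,"y":0.46,"z":-0.155}
    - {"x":0.46,"y":0.46,"z":-0.155}
    - {"x":0.46,"y":0.46,"z":-0.155}

```text
invalid input
```

Request:
drive_tool:
  rows:
    - {"x":0.0,"fingers":1}
    - {"x":0}
    - {"x":0}
    - {"x":0}
    - {"x":0}
    - {"x":0}

```text
invalid input
```

```bash
python3 - <<'E'
from h import *
need([.5,.1,.4])
c=cap("wrist","w1")
E
```

```text
tcp [0.1557 0.6565 0.245 ] rpy [ 1.7994e+02 -1.0000e-02 -1.3340e+01] shift [ 0.4635  0.4622 -0.1545]
```

View pics/w1.png

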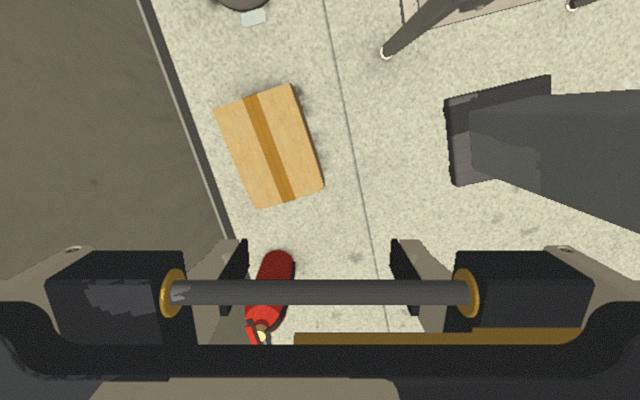

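Request:
drive_tool:
  rows:
    - {"x":0,"y":0,"z":-0.06,"spin":0,"fingers":1}
    - {"x":0,"y":0,"z":-0.12,"spin":0,"fingers":1}
    - {"x":0.04,"y":0.04,"z":-0.155,"spin":0,"fingers":1}
    - {"x":0.46,"y":0.46,"z":-0.155,"spin":0,"fingers":1}
    - {"x":0.46,"y":0.46,"z":-0.155,"spin":0,"fingers":1}
    - {"x":0.46,"y":0.46,"z":-0.155,"spin":0,"fingers":1}
    - {"x":0.46,"y":0.46,"z":-0.155,"spin":0,"fingers":1}
    - {"x":0.46,"y":0.46,"z":-0.155,"spin":0,"fingers":1}
    - {"x":0.46,"y":0.46,"z":-0.155,"spin":0,"fingers":1}
    - {"x":0.46,"y":0.46,"z":-0.155,"spin":0,"fingers":1}
  newtons: 20

```text
time_s: 1.5
tcp_pos: [0.4138, 0.2372, 0.4004]
eef_rot: [-179.9, -0.0, -13.3]
contact_force: [0.8, 0.2, 0.4]
gripper_width: 0.0876
gripper_force: 0.0
```

```bash
python3 - <<'E'
from h import *
need([.48,.05,.4])
c=cap("wrist","w1")
E
```

```text
tcp [0.4138 0.2372 0.4004] rpy [-1.7995e+02 -2.0000e-02 -1.3310e+01] shift [0.1075 0.1669 0.0003]
```

View pics/w1.png

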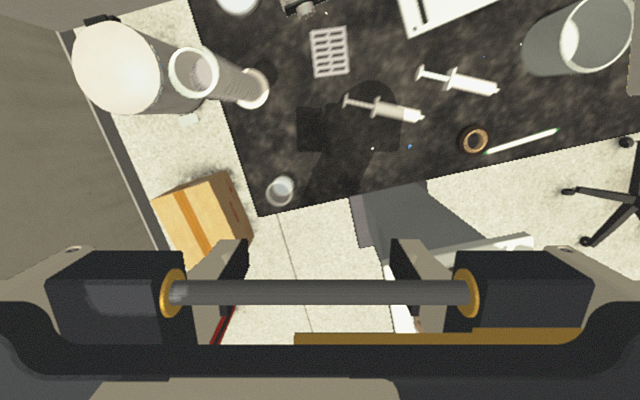

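Request:
drive_tool:
  rows:
    - {"x":0.12,"y":0.26,"z":-0.02,"spin":0,"fingers":1}
    - {"x":0.12,"y":0.26,"z":-0.02,"spin":0,"fingers":1}
    - {"x":0.12,"y":0.26,"z":-0.02,"spin":0,"fingers":1}
    - {"x":0.12,"y":0.26,"z":-0.02,"spin":0,"fingers":1}
    - {"x":0.12,"y":0.26,"z":-0.02,"spin":0,"fingers":1}
    - {"x":0.12,"y":0.26,"z":-0.02,"spin":0,"fingers":1}
    - {"x":0.12,"y":0.26,"z":-0.02,"spin":0,"fingers":1}

```text
time_s: 2.42
tcp_pos: [0.4699, -0.0414, 0.4198]
eef_rot: [-180.0, 0.0, -13.4]
contact_force: [-0.1, -0.2, 0.0]
gripper_width: 0.0874
gripper_force: 0.0
```

```bash
python3 - <<'E'
from h import *
need([.48,.05,.4])
c=cap("wrist","w2")
cv2.imwrite("pics/w2c.png",cv2.resize(c.px[0:250,:,::-1],(800,312),interpolation=cv2.INTER_CUBIC))
E
```

```text
tcp [ 0.4699 -0.0414  0.4198] rpy [-1.7999e+02  2.0000e-02 -1.3380e+01] shift [-0.0113 -0.0913  0.0199]
```

View pics/w2c.png

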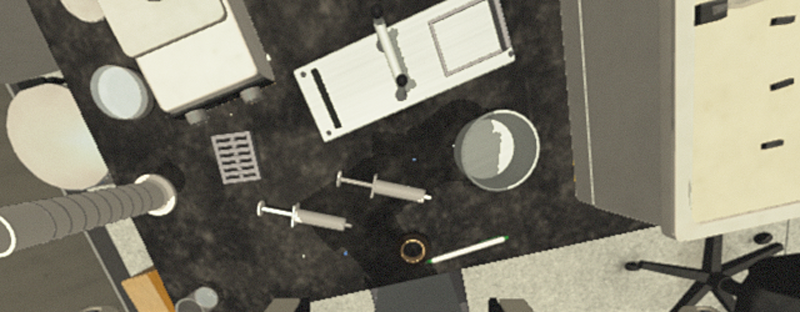

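```bash
python3 - <<'E'
from h import *
c=ld("w2")
for f in ("w1","w2"):
    c=ld(f);print(f)
    g=cv2.cvtColor(c.px,cv2.COLOR_RGB2GRAY)
    m=cv2.morphologyEx((g>95).astype(np.uint8),cv2.MORPH_CLOSE,np.ones((3,3)))
    n,l,st,ce=cv2.connectedComponentsWithStats(m)
    for i in range(1,n):
        x,y,w,h,a=st[i]
        if a<120 or y>235 or a>15000: continue
        ys,xs=np.nonzero(l==i)
        P=np.array([c.at(u,v,.013)[:2] for u,v in zip(xs+0.,ys+0.)]).astype(np.float32)
        (cx,cy),(w_,h_),an=cv2.minAreaRect(P)
        d=P-P.mean(0);ev,V=np.linalg.eigh(d.T@d)
        t=d@V[:,1];wt=[np.ptp((d@V[:,0])[(t>a_)&(t<a_+.02)]) if ((t>a_)&(t<a_+.02)).sum()>3 else 0 for a_ in(t.min(),t.max()-.02)]
        print(st[i].tolist(),"rect",np.round([cx,cy,w_,h_],4),round(an,1),"ax",np.round(V[:,1],3),"wid",np.round(wt,3))
c=ld("w2")
q=lambda u,v,z:np.round(c.at(u/1.25,v/1.25,z),4)
print("plate",q(327,141,.008),q(295,71,.008),q(516,57,.008))
print("knobs",q(378,11,.15),q(402,81,.15))
print("cleat",q(311,68,.016),q(327,130,.016))
print("pocket",q(429,15,.014),q(508,50,.014),q(443,76,.014))
E
```

```text
w1
[215, 0, 44, 17, 518] rect [0.6776 0.3102 0.0683 0.022 ] 76.6 ax [0.247 0.969] wid [0.02  0.018]
[294, 0, 24, 23, 311] rect [0.649  0.2061 0.0225 0.044 ] 14.0 ax [-0.298  0.954] wid [0.023 0.022]
[397, 0, 102, 40, 2020] rect [ 0.5841 -0.0118  0.1602  0.0548] 76.6 ax [0.075 0.997] wid [0.007 0.058]
[519, 0, 121, 97, 7759] rect [ 0.4965 -0.2446  0.235   0.1349] 66.9 ax [0.26  0.966] wid [0.055 0.076]
[305, 25, 47, 55, 1910] rect [0.5817 0.1816 0.0742 0.0782] 89.6 ax [-0.995  0.099] wid [0.067 0.063]
[414, 56, 86, 41, 1342] rect [ 0.4974 -0.0268  0.1506  0.0578] 70.7 ax [0.422 0.907] wid [0.025 0.028]
[342, 92, 83, 32, 1064] rect [0.4787 0.1042 0.1483 0.0481] 68.9 ax [0.402 0.916] wid [0.029 0.024]
[463, 129, 25, 24, 292] rect [ 0.3782 -0.0465  0.0391  0.0436] 36.0 ax [-0.425  0.905] wid [0.04  0.039]
[483, 128, 76, 29, 506] rect [ 0.3589 -0.126   0.0159  0.1346] 7.2 ax [-0.098  0.995] wid [0.012 0.016]
[265, 175, 29, 32, 701] rect [0.3682 0.3255 0.0506 0.0643] 30.9 ax [-0.7    0.714] wid [0.043 0.048]
w2
[48, 0, 172, 96, 10609] rect [0.7295 0.2147 0.2625 0.1514] 81.7 ax [0.09  0.996
[... 616 characters left out ...]
id [0.021 0.023]
[205, 161, 77, 24, 682] rect [0.472  0.1117 0.1489 0.0388] 72.4 ax [0.418 0.908] wid [0.021 0.023]
[344, 189, 62, 22, 334] rect [ 0.3587 -0.129   0.0118  0.1279] 5.2 ax [-0.091  0.996] wid [0.011 0.011]
[244, 232, 58, 48, 2236] rect [0.2835 0.1089 0.1288 0.1138] 76.6 ax [-0.458  0.889] wid [0.028 0.027]
[543, 233, 97, 96, 2456] rect [ 0.0775 -0.5742  0.2598  0.1478] 21.1 ax [-0.775 -0.632] wid [0.056 0.028]
plate [0.5721 0.0444 0.008 ] [0.6723 0.0606 0.008 ] [ 0.6176 -0.2433  0.008 ]
knobs [ 0.6733 -0.0682  0.15  ] [ 0.6062 -0.0768  0.15  ]
cleat [0.669  0.0362 0.016 ] [0.5864 0.0384 0.016 ]
pocket [ 0.6934 -0.1355  0.014 ] [ 0.628  -0.2318  0.014 ] [ 0.6171 -0.1393  0.014 ]
```

Request:
drive_tool:
  rows:
    - {"x":0,"y":-0.23,"z":0.0,"spin":-0.1,"fingers":1}
    - {"x":0,"y":-0.23,"z":0.1,"spin":-0.1,"fingers":1}
    - {"x":0,"y":-0.23,"z":0.25,"spin":-0.1,"fingers":1}
    - {"x":0,"y":-0.23,"z":0.25,"spin":-0.1,"fingers":1}
    - {"x":0,"y":-0.23,"z":0.25,"spin":-0.1,"fingers":1}
    - {"x":0,"y":-0.23,"z":0.25,"spin":-0.1,"fingers":1}
    - {"x":0,"y":-0.23,"z":0.25,"spin":-0.1,"fingers":1}
    - {"x":0,"y":-0.23,"z":0.25,"spin":-0.1,"fingers":1}
    - {"x":0,"y":-0.23,"z":0.25,"spin":-0.1,"fingers":1}
  newtons: 40

```text
time_s: 3.6
tcp_pos: [0.5238, 0.1828, 0.1719]
eef_rot: [-179.9, -0.1, -7.6]
contact_force: [0.1, 0.6, 0.4]
gripper_width: 0.0877
gripper_force: 0.0
```

```bash
python3 - <<'E'
from h import *
c=cap("wrist","w3")
g=cv2.cvtColor(c.px,cv2.COLOR_RGB2GRAY)
m=cv2.morphologyEx((g>95).astype(np.uint8),cv2.MORPH_CLOSE,np.ones((9,9)))
n,l,st,ce=cv2.connectedComponentsWithStats(m)
for i in range(1,n):
    x,y,w,h,a=st[i]
    if a<3000 or a>60000: continue
    ys,xs=np.nonzero(l==i)
    P=np.array([c.at(u,v,.014)[:2] for u,v in zip(xs+0.,ys+0.)]).astype(np.float32)
    print(st[i],np.round(cv2.minAreaRect(P)[0],4),np.round(cv2.minAreaRect(P)[1],4),cv2.minAreaRect(P)[2])
need([.5607,.1857,.027],-7.3)
E
```

```text
[    0     0   213   333 34973] [0.5372 0.4239] [0.2177 0.3864] 63.28564453125
[ 115    0   86   68 4775] [0.6936 0.3102] [0.0767 0.0548] 82.3163070678711
[ 216    0  191   87 9939] [0.6664 0.1716] [0.1711 0.0716] 82.31632995605469
[  423     0   217   130 20164] [ 0.6369 -0.0338] [0.1045 0.1929] 8.13009262084961
[ 283  103   58   70 3800] [0.5808 0.1834] [0.0577 0.0692] 83.46157836914062
[  90  378  310   22 6239] [0.2542 0.3271] [0.4396 0.0392] 82.5420913696289
tcp [0.5237 0.1826 0.1719] rpy [-1.7987e+02 -1.4000e-01 -7.6100e+00] shift [ 0.0359 -0.0077  0.145 ] spin -0.005
```

View pics/w3.png

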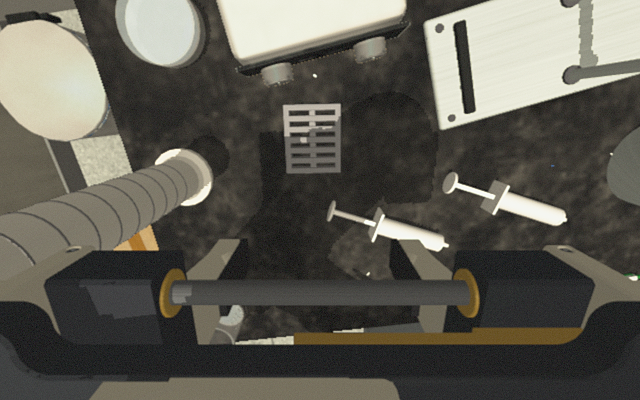

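Request:
drive_tool:
  rows:
    - {"x":0.036,"y":-0.008,"z":0.06,"spin":-0.02,"fingers":1}
    - {"x":0.036,"y":-0.008,"z":0.11,"spin":-0.02,"fingers":1}
    - {"x":0.036,"y":-0.008,"z":0.135,"spin":-0.02,"fingers":1}
    - {"x":0.036,"y":-0.008,"z":0.145,"spin":-0.02,"fingers":1}
    - {"x":0.036,"y":-0.008,"z":0.145,"spin":-0.02,"fingers":1}
    - {"x":0.036,"y":-0.008,"z":0.145,"spin":-0.02,"fingers":0}
    - {"x":0.036,"y":-0.008,"z":0.145,"spin":-0.02,"fingers":-0.2}
    - {"x":0.036,"y":-0.008,"z":0.145,"spin":-0.02,"fingers":-0.2}
    - {"x":0.036,"y":-0.008,"z":0.145,"spin":-0.02,"fingers":-0.2}
    - {"x":0.036,"y":-0.008,"z":0.145,"spin":-0.02,"fingers":-0.2}
  newtons: 40

```text
time_s: 4.9
tcp_pos: [0.56, 0.1856, 0.0255]
eef_rot: [-180.0, -0.0, -6.5]
contact_force: [-1.3, -0.4, 6.1]
gripper_width: 0.0572
gripper_force: 40.0
```

```bash
python3 - <<'E'
from h import *
p=np.array([.658,-.183])
xs=np.array([.153,-.988])
need([*(p-.02*xs),.2],-81.2)
c=cap("scene","s2")
# bottle cap
h=cv2.cvtColor(c.px,cv2.COLOR_RGB2HSV);m=cv2.inRange(h,(105,120,60),(125,255,255));m[:200]=0;m[:, :430]=0;m[:,465:]=0
ys,xs_=np.nonzero(m[:230]);print("cap",xs_.mean(),ys.mean(),c.at(xs_.mean(),ys.mean(),.115))
E
```

```text
tcp [0.56   0.1856 0.0255] rpy [-1.7998e+02 -3.0000e-02 -6.4500e+00] shift [ 0.1336  0.3359 -0.1745] spin 1.305
cap 448.7875 213.6 [ 0.76840925 -0.21131216  0.115     ]
```

Request:
drive_tool:
  rows:
    - {"x":0,"y":0,"z":0,"spin":0,"fingers":0.6}
    - {"x":0,"y":0,"z":0,"spin":0,"fingers":0.6}
    - {"x":-0.004,"y":0,"z":-0.0015,"spin":0,"fingers":0.6}
    - {"x":-0.004,"y":0,"z":-0.0015,"spin":0,"fingers":0.6}
    - {"x":-0.004,"y":0,"z":-0.0015,"spin":0,"fingers":-0.2}
    - {"x":-0.004,"y":0,"z":-0.0015,"spin":0,"fingers":-0.2}
    - {"x":-0.004,"y":0,"z":-0.0015,"spin":0,"fingers":-0.2}
    - {"x":-0.004,"y":0,"z":-0.0015,"spin":0,"fingers":-0.2}
    - {"x":-0.004,"y":0,"z":-0.0015,"spin":0,"fingers":-0.2}
  newtons: 40

```text
time_s: 6.08
tcp_pos: [0.5559, 0.1859, 0.0265]
eef_rot: [-180.0, -0.0, -6.5]
contact_force: [-0.6, 0.1, 0.6]
gripper_width: 0.0573
gripper_force: 40.0
```

Request:
drive_tool:
  rows:
    - {"x":0,"y":0,"z":-0.05,"spin":0,"fingers":-0.2}
    - {"x":0,"y":0,"z":-0.1,"spin":0,"fingers":-0.2}
    - {"x":0.0,"y":0.05,"z":-0.16,"spin":0.1,"fingers":-0.2}
    - {"x":0.05,"y":0.1,"z":-0.22,"spin":0.28,"fingers":-0.2}
    - {"x":0.1,"y":0.16,"z":-0.22,"spin":0.46,"fingers":-0.2}
    - {"x":0.13,"y":0.22,"z":-0.22,"spin":0.64,"fingers":-0.2}
    - {"x":0.13,"y":0.27,"z":-0.22,"spin":0.82,"fingers":-0.2}
    - {"x":0.13,"y":0.3,"z":-0.22,"spin":1.0,"fingers":-0.2}
    - {"x":0.13,"y":0.3,"z":-0.22,"spin":1.18,"fingers":-0.2}
    - {"x":0.13,"y":0.3,"z":-0.22,"spin":1.3,"fingers":-0.2}

```text
time_s: 7.32
tcp_pos: [0.6508, -0.1285, 0.2458]
eef_rot: [179.9, 0.0, -81.4]
contact_force: [-0.8, -0.3, -0.3]
gripper_width: 0.0572
gripper_force: 40.0
```

```bash
python3 - <<'E'
from h import *
p,M,s=tool();print(s["gripper_width"],s["gripper_force"])
need([.654,-.158,.15],-81.2)
c=cap("wrist","w4")
E
```

```text
0.05718713150248598 39.99375522136688
tcp [ 0.6508 -0.1285  0.2458] rpy [ 1.7994e+02  2.0000e-02 -8.1370e+01] shift [0.0297 0.0012 0.0958] spin -0.003
```

View pics/w4.png

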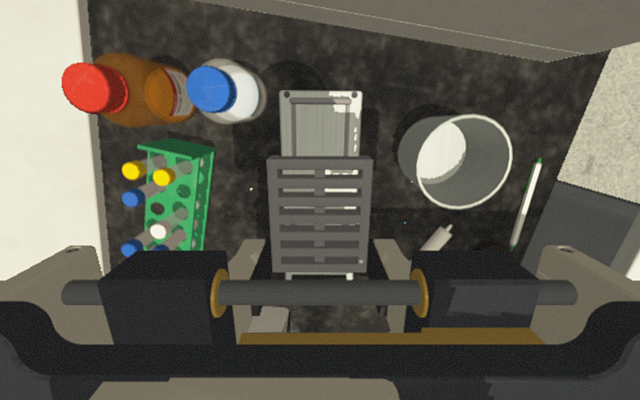

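```bash
python3 - <<'E'
from h import *
c=ld("w4")
g=cv2.cvtColor(c.px,cv2.COLOR_RGB2GRAY)
for v in (100,120,140):
    row=g[v].astype(int);d=np.diff(row);print(v,row[270:300].tolist(),row[345:372].tolist())
print([g[v,320] for v in range(84,112)])
for n,u,v,z in [("farL",280,91.5,.008),("farR",361.5,92,.008),("L",276,155,.008),("cap",212,90,.118),("base R edge",266,90,0.01),("base c",238,92,0.0)]: print(n,np.round(c.at(u,v,z),4))
E
```

```text
100 [36, 38, 36, 41, 43, 42, 38, 35, 45, 89, 131, 149, 148, 150, 149, 153, 146, 153, 147, 116, 93, 102, 106, 107, 106, 101, 106, 105, 108, 106] [167, 171, 169, 167, 166, 154, 190, 236, 242, 241, 241, 239, 237, 239, 241, 236, 181, 88, 48, 44, 41, 44, 44, 46, 47, 43, 29]
120 [40, 33, 43, 38, 39, 31, 35, 30, 31, 47, 105, 142, 148, 150, 149, 149, 146, 146, 149, 150, 149, 122, 105, 100, 101, 111, 139, 153, 149, 148] [112, 99, 103, 110, 132, 152, 156, 160, 159, 154, 158, 152, 152, 154, 148, 111, 55, 30, 33, 32, 33, 29, 26, 34, 38, 32, 38]
140 [30, 35, 44, 39, 42, 39, 31, 34, 32, 33, 66, 116, 143, 150, 148, 151, 147, 144, 150, 151, 151, 136, 106, 100, 102, 100, 136, 153, 148, 148] [93, 97, 107, 127, 150, 160, 157, 156, 149, 180, 190, 166, 150, 149, 110, 56, 44, 40, 49, 44, 38, 44, 33, 41, 42, 43, 36]
[np.uint8(30), np.uint8(41), np.uint8(36), np.uint8(33), np.uint8(33), np.uint8(42), np.uint8(74), np.uint8(128), np.uint8(150), np.uint8(150), np.uint8(149), np.uint8(151), np.uint8(152), np.uint8(131), np.uint8(104), np.uint8(107), np.uint8(104), np.uint8(104), np.uint8(95), np.uint8(81), np.uint8(118), np.uint8(146), np.uint8(154), np.uint8(151), np.uint8(150), np.uint8(151), np.uint8(151), np.uint8(153)]
farL [ 0.7148 -0.2254  0.008 ]
farR [ 0.6146 -0.24    0.008 ]
L [ 0.7116 -0.1463  0.008 ]
cap [ 0.759  -0.2137  0.118 ]
base R edge [ 0.7318 -0.2245  0.01  ]
base c [ 0.7685 -0.2172  0.    ]
```

```bash
python3 - <<'E'
from h import *
c=ld("w4")
for a in [(320,97,.034),(320,103.5,.034),(320,97,.008),(320,103.5,.014)]: print(a,np.round(c.at(*a),4))
for v,l,rr in [(120,293.3,346.5),(140,294,345.5)]:
    A,B=c.at(l,v,.014),c.at(rr,v,.014);print(np.round(A,4),np.round(B,4),np.linalg.norm(A-B),np.round((A+B)/2,4))
for v,l,rr in [(100,279.3,361.7),(120,280,360.5),(140,280.5,359.5)]:
    A,B=c.at(l,v,.008),c.at(rr,v,.008);print(np.round(A,4),np.round(B,4),np.linalg.norm(A-B),np.round((A+B)/2,4))
need([.654,-.158,.15],-81.2)
# grate in hand edges
for a in [(268,157,.241),(372,157,.241),(268,157,.245),(372,157,.245),(320,157,.2408)]: print(np.round(c.at(*a),4))
E
```

```text
(320, 97, 0.034) [ 0.6646 -0.2255  0.034 ]
(320, 103.5, 0.034) [ 0.6636 -0.2184  0.034 ]
(320, 97, 0.008) [ 0.6647 -0.2265  0.008 ]
(320, 103.5, 0.014) [ 0.6635 -0.2188  0.014 ]
[ 0.6938 -0.1944  0.014 ] [ 0.6276 -0.2044  0.014 ] 0.066962480214346 [ 0.6607 -0.1994  0.014 ]
[ 0.6899 -0.17    0.014 ] [ 0.6245 -0.1799  0.014 ] 0.06621499753947385 [ 0.6572 -0.1749  0.014 ]
[ 0.7146 -0.2154  0.008 ] [ 0.6125 -0.2308  0.008 ] 0.10322465215320951 [ 0.6635 -0.2231  0.008 ]
[ 0.7111 -0.1916  0.008 ] [ 0.6093 -0.2069  0.008 ] 0.10296491206861526 [ 0.6602 -0.1993  0.008 ]
[ 0.7078 -0.1667  0.008 ] [ 0.6057 -0.1821  0.008 ] 0.10321663020443042 [ 0.6568 -0.1744  0.008 ]
tcp [ 0.6508 -0.1278  0.2459] rpy [ 1.7994e+02  2.0000e-02 -8.1600e+01] shift [0.0304 0.0012 0.0959] spin -0.007
[ 0.6859 -0.185   0.241 ]
[ 0.6337 -0.1929  0.241 ]
[ 0.6853 -0.1857  0.245 ]
[ 0.6346 -0.1934  0.245 ]
[ 0.6598 -0.1889  0.2408]
```

Request:
drive_tool:
  rows:
    - {"x":0.02,"y":0.0005,"z":0.04,"spin":0.004,"fingers":-0.2}
    - {"x":0.027,"y":0.0005,"z":0.08,"spin":0.004,"fingers":-0.2}
    - {"x":0.027,"y":0.0005,"z":0.13,"spin":0.004,"fingers":-0.2}
    - {"x":0.027,"y":0.0005,"z":0.17,"spin":0.004,"fingers":-0.2}
    - {"x":0.027,"y":0.0005,"z":0.19,"spin":0.004,"fingers":-0.2}
    - {"x":0.027,"y":0.0005,"z":0.195,"spin":0.004,"fingers":-0.2}
    - {"x":0.027,"y":0.0005,"z":0.195,"spin":0.004,"fingers":-0.2}
    - {"x":0.027,"y":0.0005,"z":0.195,"spin":0.004,"fingers":-0.2}

```text
time_s: 8.38
tcp_pos: [0.6559, -0.1535, 0.0529]
eef_rot: [-179.9, -0.0, -81.1]
contact_force: [-0.2, 0.5, -0.9]
gripper_width: 0.0571
gripper_force: 40.0
```

```bash
python3 - <<'E'
from h import *
need([.6542,-.1548,.0355],-81.8)
c=cap("wrist","w5")
cv2.imwrite("pics/w5c.png",cv2.resize(c.px[0:300,170:430,::-1],(650,750))[:600])
E
```

```text
tcp [ 0.6559 -0.1535  0.0529] rpy [-1.7988e+02 -2.0000e-02 -8.1140e+01] shift [0.001  0.0019 0.0174] spin 0.012
```

View pics/w5c.png

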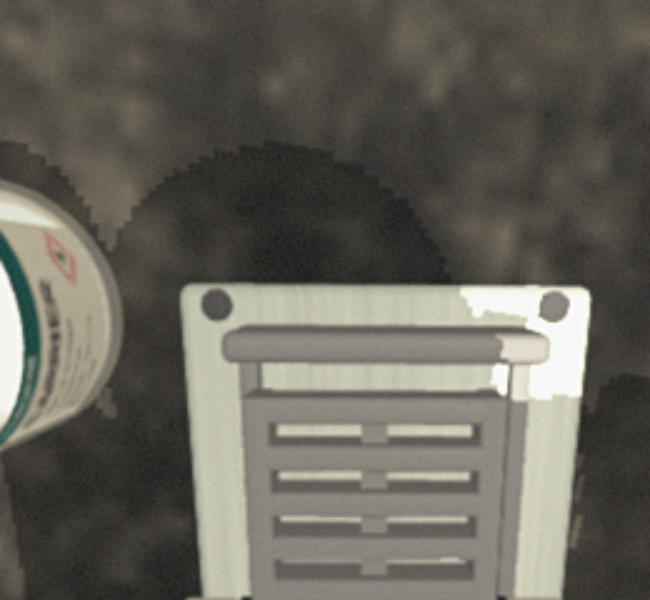

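```bash
python3 - <<'E'
from h import *
c=ld("w5");q=lambda x,y,z:c.at(170+x/2.5,y/2.5,z)
th=np.radians(-81.8);xs=np.array([np.cos(th),np.sin(th)]);ys=np.array([-xs[1],xs[0]])
p0=np.array([.658,-.181])
for n,x,y,z in [("gL",245,400,.04),("gR",506,400,.04),("wallRo",527,400,.014),("wallLo",242,375,.014),("plL",187,400,.008),("plR",583,400,.008),("plL2",180,300,.008),("plR2",590,300,.008),("far",385,285,.008),("lipin",385,360,.030),("lipout",385,325,.030),("gfront",385,393,.04),("bottleR",122,310,.02)]:
    d=q(x,y,z)[:2]-p0;print(n,np.round(1000*np.array([d@xs,d@ys]),1))
E
```

```text
gL [30.5 30.3]
gR [ 31.1 -25.8]
wallRo [ 26.8 -36. ]
wallLo [32.3 35.5]
plL [24.8 51.3]
plR [ 26.  -51.9]
plL2 [49.9 51.3]
plR2 [ 51.  -51.1]
far [54.   0.1]
lipin [38.2  0.2]
lipout [45.8  0.3]
gfront [32.3  0.2]
bottleR [47.9 61.9]
```

Request:
drive_tool:
  rows:
    - {"x":0.0015,"y":0.002,"z":0.004,"spin":0.012,"fingers":-0.2}
    - {"x":0.0015,"y":0.002,"z":0.008,"spin":0.012,"fingers":-0.2}
    - {"x":0.0015,"y":0.002,"z":0.012,"spin":0.012,"fingers":-0.2}
    - {"x":0.0015,"y":0.002,"z":0.015,"spin":0.012,"fingers":-0.2}
    - {"x":0.0015,"y":0.002,"z":0.0165,"spin":0.012,"fingers":-0.2}
    - {"x":0.0015,"y":0.002,"z":0.0165,"spin":0.012,"fingers":-0.2}
    - {"x":0.0015,"y":0.002,"z":0.0165,"spin":0.012,"fingers":-0.2}

```text
time_s: 9.3
tcp_pos: [0.6534, -0.1554, 0.0351]
eef_rot: [-180.0, -0.0, -81.9]
contact_force: [0.0, 0.4, -0.5]
gripper_width: 0.0574
gripper_force: 40.0
```

Request:
drive_tool:
  rows:
    - {"x":0,"y":0,"z":0,"spin":0,"fingers":0.45}
    - {"x":0,"y":0,"z":0,"spin":0,"fingers":0.55}
    - {"x":0,"y":0,"z":0,"spin":0,"fingers":0.55}
    - {"x":0,"y":0,"z":0,"spin":0,"fingers":0.55}
    - {"x":0,"y":0,"z":-0.05,"spin":0,"fingers":0.55}
    - {"x":0,"y":0,"z":-0.1,"spin":0,"fingers":0.55}
    - {"x":-0.05,"y":0,"z":-0.15,"spin":0,"fingers":0.55}
    - {"x":-0.1,"y":0,"z":-0.2,"spin":0,"fingers":0.55}
    - {"x":-0.1,"y":0,"z":-0.2,"spin":0,"fingers":0.55}

```text
time_s: 10.42
tcp_pos: [0.6403, -0.0542, 0.2392]
eef_rot: [-179.7, -0.0, -81.7]
contact_force: [0.5, -0.7, 0.1]
gripper_width: 0.0678
gripper_force: 0.0
```

```bash
python3 - <<'E'
from h import *
c=cap("wrist","w6");print(tool()[0])
cv2.imwrite("pics/w6c.png",cv2.resize(c.px[0:260,60:560,::-1],(800,416)))
E
```

```text
[ 0.6401319  -0.05391731  0.2390228 ]
```

View pics/w6c.png

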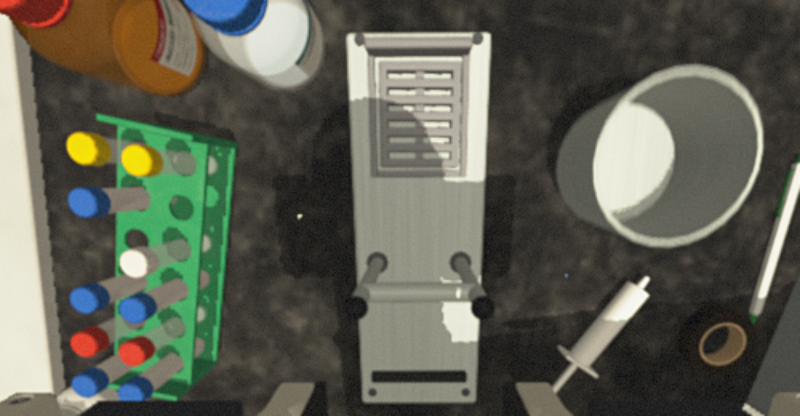

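```bash
python3 - <<'E'
from h import *
c=ld("w6");q=lambda x,y,z:c.at(60+x/1.6,y/1.6,z)
th=np.radians(-81.8);xs=np.array([np.cos(th),np.sin(th)]);ys=np.array([-xs[1],xs[0]])
L=np.array([.658,-.181])-.11*xs;print("ledge",L)
for n,x,y,z in [("ledgebar",420,291,.11),("barfront",420,283,.11),("barback",420,300,.11),("knobL",359,307,.145),("knobR",484,307,.145),("cleat",420,372,.016),("cleat2",420,381,.016),("plateback",420,402,.008),("plateL",363,395,.008),("plateR",477,395,.008)]:
    d=q(x,y,z)[:2]-L;print(n,np.round(1000*np.array([d@xs,d@ys]),1))
# cup rim: bright ring fit
pts=[(678,65),(763,150),(735,225),(672,246),(605,205),(592,150),(620,90)]
P=np.array([q(x,y,.09)[:2] for x,y in pts]).astype(np.float32)
print("cup",cv2.minEnclosingCircle(P))
A=np.c_[2*P,np.ones(len(P))];s=np.linalg.lstsq(A,(P**2).sum(1),rcond=None)[0];print(s[:2],np.sqrt(s[2]+s[0]**2+s[1]**2))
# syringe nozzles and grip pts: from w2
c=ld("w2");g=cv2.cvtColor(c.px,cv2.COLOR_RGB2GRAY)
m=cv2.morphologyEx((g>95).astype(np.uint8),cv2.MORPH_CLOSE,np.ones((3,3)))
n,l,st,ce=cv2.connectedComponentsWithStats(m)
for i in range(1,n):
    if 600<st[i][4]<700:
        ys_,xs_=np.nonzero(l==i);P=np.array([c.at(u,v,.013)[:2] for u,v in zip(xs_+0.,ys_+0.)])
        # axis from barrel half: fit line by cv2
        vx,vy,x0,y0=cv2.fitLine(P.astype(np.float32),cv2.DIST_HUBER,0,.003,.01).ravel();d=np.array([vx,vy]);d*=np.sign(d[1])
        t=(P-[x0,y0])@d;o=np.array([x0,y0]);print("nozzle",o+d*t.min(),"plunger",o+d*t.max(),"yawaxis",np.degrees(np.arctan2(*d[::-1])),np.ptp(t),"ctr",o+d*(t.min()+t.max())/2)
E
```

```text
ledge [ 0.64231082 -0.07212461]
ledgebar [-0.8 -1.6]
barfront [ 4.2 -1.6]
barback [-6.5 -1.6]
knobL [-1.  31.3]
knobR [ -0.8 -35.6]
cleat [-96.8  -2.4]
cleat2 [-105.4   -2.5]
plateback [-130.1   -2.6]
plateL [-123.3   49.1]
plateR [-122.9  -54.2]
cup ((0.49813657999038696, -0.16831287741661072), 0.05586736276745796)
[ 0.49860403 -0.16867651] 0.05209603780570018
nozzle [ 0.45406862 -0.08836425] plunger [0.51748314 0.04586074] yawaxis 64.71163 0.14845115956730764 ctr [ 0.48577588 -0.02125176]
nozzle [0.44025247 0.04390087] plunger [0.50279127 0.17966867] yawaxis 65.26775 0.14947909153974887 ctr [0.47152187 0.11178477]
```

Request:
drive_tool:
  rows:
    - {"x":-0.05,"y":0.06,"z":0.0,"spin":0.18,"fingers":0.2}
    - {"x":-0.1065,"y":0.114,"z":0.02,"spin":0.36,"fingers":0.2}
    - {"x":-0.1065,"y":0.114,"z":0.06,"spin":0.53,"fingers":0.2}
    - {"x":-0.1065,"y":0.114,"z":0.1,"spin":0.586,"fingers":0.2}
    - {"x":-0.1065,"y":0.114,"z":0.1,"spin":0.586,"fingers":0.2}
    - {"x":-0.1065,"y":0.114,"z":0.1,"spin":0.586,"fingers":0.2}
  newtons: 3

```text
time_s: 11.22
tcp_pos: [0.5122, 0.0326, 0.1357]
eef_rot: [-180.0, -0.0, -115.4]
contact_force: [0.4, -0.2, 0.6]
gripper_width: 0.0528
gripper_force: 0.0
```

```bash
python3 - <<'E'
from h import *
need([.5123,.0348,.037],-115.3)
c=cap("wrist","w7")
g=cv2.cvtColor(c.px,cv2.COLOR_RGB2GRAY)
m=cv2.morphologyEx((g>110).astype(np.uint8),cv2.MORPH_CLOSE,np.ones((3,3)))
n,l,st,ce=cv2.connectedComponentsWithStats(m)
print([s.tolist() for s in st if 800<s[4]<12000])
cv2.imwrite("pics/w7.png",cv2.resize(c.px[:,:,::-1],(640,400)))
E
```

```text
tcp [0.5122 0.0326 0.1357] rpy [-1.7997e+02 -2.0000e-02 -1.1538e+02] shift [-0.0021  0.0009  0.0987] spin -0.001
[[146, 0, 163, 50, 5700], [301, 47, 39, 169, 2966], [370, 180, 34, 100, 2044], [90, 378, 309, 22, 6225]]
```

View pics/w7.png

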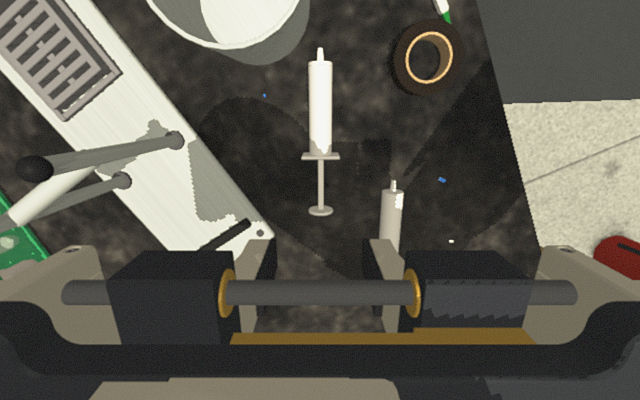

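```bash
python3 - <<'E'
from h import *
c=ld("w7")
a,b=c.at(320,213,.013)[:2],c.at(320,48,.013)[:2];print(a,b,np.linalg.norm(a-b),np.degrees(np.arctan2(*(a-b)[::-1])))
u=(a-b)/np.linalg.norm(a-b);need([*(b+u*.131),.037],np.degrees(np.arctan2(*(b-a)[::-1])))
E
```

```text
[0.51703872 0.04450336] [ 0.45483289 -0.0866897 ] 0.14519361640220188 64.63180313925902
tcp [0.5124 0.0327 0.1362] rpy [-1.7993e+02  4.0000e-02 -1.1540e+02] shift [0.0016 0.001  0.0992] spin -0.001
```

Request:
drive_tool:
  rows:
    - {"x":0,"y":0.001,"z":0.05,"spin":0,"fingers":0.2}
    - {"x":0,"y":0.001,"z":0.085,"spin":0,"fingers":0.2}
    - {"x":0,"y":0.001,"z":0.099,"spin":0,"fingers":0.2}
    - {"x":0,"y":0.001,"z":0.099,"spin":0,"fingers":-0.3}
    - {"x":0,"y":0.001,"z":0.099,"spin":0,"fingers":-0.8}
    - {"x":0,"y":0.001,"z":0.099,"spin":0,"fingers":-0.8}
    - {"x":0,"y":0.001,"z":0.099,"spin":0,"fingers":-0.8}
    - {"x":0,"y":0.001,"z":0.099,"spin":0,"fingers":-0.8}
  newtons: 3

```text
time_s: 12.28
tcp_pos: [0.5109, 0.0336, 0.0367]
eef_rot: [-179.9, 0.1, -115.4]
contact_force: [-0.5, 0.0, 4.3]
gripper_width: 0.0202
gripper_force: 3.0
```

Request:
drive_tool:
  rows:
    - {"x":0,"y":0,"z":-0.03,"spin":0,"fingers":-0.8}
    - {"x":0,"y":0,"z":-0.08,"spin":0,"fingers":-0.8}
    - {"x":0,"y":0,"z":-0.14,"spin":0,"fingers":-0.8}
    - {"x":0,"y":0,"z":-0.2,"spin":0,"fingers":-0.8}
    - {"x":0,"y":0,"z":-0.2,"spin":0,"fingers":-0.8}
    - {"x":0,"y":0,"z":-0.2,"spin":0,"fingers":-0.8}
    - {"x":0,"y":0,"z":-0.2,"spin":0,"fingers":-0.8}

```text
time_s: 13.15
tcp_pos: [0.5095, 0.0331, 0.2346]
eef_rot: [179.9, -0.1, -115.4]
contact_force: [0.0, -0.4, 0.3]
gripper_width: 0.0197
gripper_force: 3.0
```

```bash
python3 - <<'E'
from h import *
need([.50,-.17,.2])
c=cap("wrist","w8");s=cap("scene","s8")
a=s.px[150:320,260:460];b=c.px[0:320,160:480]
cv2.imwrite("pics/w8.png",np.hstack([cv2.resize(a,(400,340)),cv2.resize(b,(340,340))])[:,:,::-1])
E
```

```text
tcp [0.5095 0.0331 0.2346] rpy [ 1.7989e+02 -1.1000e-01 -1.1545e+02] shift [ 0.1874 -0.0788  0.0348]
```

View pics/w8.png

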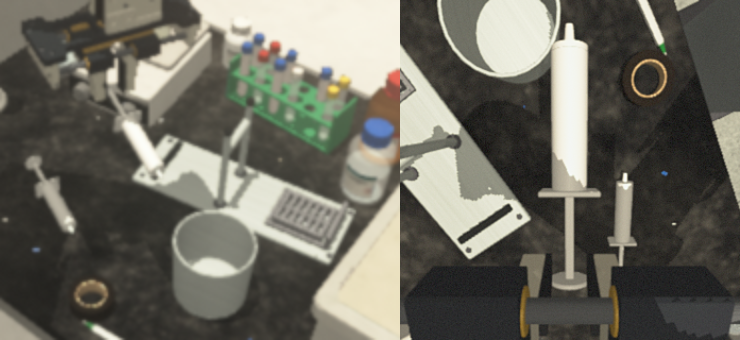

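```bash
python3 - <<'E'
from h import *
c=ld("w8");p=np.array([.5095,.0331]);
for z in (.211,.20,.19,.18,.17): 
    q=c.at(320,22.6,z)[:2];print(z,np.linalg.norm(q-p))
th=np.radians(-81.3);xs=np.array([np.cos(th),np.sin(th)]);L=np.array([.641,-.072])
need([*(L-.17*xs),.115],-81.3)
need([*(L-.111*xs),.111],-81.3)
E
```

```text
0.211 0.1254171066067171
0.2 0.12824120192442984
0.19 0.13080857101020535
0.18 0.13337594878822426
0.17 0.1359433347660106
tcp [0.5098 0.0332 0.2347] rpy [ 1.7990e+02 -1.1000e-01 -1.1544e+02] shift [-0.1023 -0.0685  0.1194] spin -0.596
tcp [0.5098 0.0332 0.2347] rpy [ 1.7990e+02 -1.1000e-01 -1.1544e+02] shift [-0.0535 -0.1016  0.1234] spin -0.596
```

Request:
drive_tool:
  rows:
    - {"x":-0.03,"y":-0.03,"z":0.0,"spin":-0.15,"fingers":-0.8}
    - {"x":-0.06,"y":-0.06,"z":0.0,"spin":-0.3,"fingers":-0.8}
    - {"x":-0.084,"y":-0.081,"z":0.0,"spin":-0.45,"fingers":-0.8}
    - {"x":-0.084,"y":-0.081,"z":0.02,"spin":-0.596,"fingers":-0.8}
    - {"x":-0.084,"y":-0.081,"z":0.06,"spin":-0.596,"fingers":-0.8}
    - {"x":-0.084,"y":-0.081,"z":0.1,"spin":-0.596,"fingers":-0.8}
    - {"x":-0.084,"y":-0.081,"z":0.118,"spin":-0.596,"fingers":-0.8}
    - {"x":-0.084,"y":-0.081,"z":0.118,"spin":-0.596,"fingers":-0.8}
    - {"x":-0.084,"y":-0.081,"z":0.118,"spin":-0.596,"fingers":-0.8}

```text
time_s: 14.38
tcp_pos: [0.6206, 0.0747, 0.1194]
eef_rot: [-179.9, 0.0, -81.3]
contact_force: [0.4, 0.9, -0.1]
gripper_width: 0.02
gripper_force: 3.0
```

```bash
python3 - <<'E'
from h import *
th=np.radians(-81.3);xs=np.array([np.cos(th),np.sin(th)]);L=np.array([.641,-.072])
need([*(L-.105*xs),.115],-81.3)
E
```

```text
tcp [0.6206 0.0747 0.1194] rpy [-179.89    0.    -81.27] shift [0.0431 0.002  0.0044] spin 0.001
```

Request:
drive_tool:
  rows:
    - {"x":0.02,"y":0.002,"z":0.004,"spin":0,"fingers":-0.8}
    - {"x":0.04,"y":0.002,"z":0.004,"spin":0,"fingers":-0.8}
    - {"x":0.041,"y":0.002,"z":-0.01,"spin":0,"fingers":-0.8}
    - {"x":0.046,"y":0.002,"z":-0.032,"spin":0,"fingers":-0.8}
    - {"x":0.055,"y":0.002,"z":-0.053,"spin":0,"fingers":-0.8}
    - {"x":0.067,"y":0.002,"z":-0.072,"spin":0,"fingers":-0.8}
    - {"x":0.08,"y":0.002,"z":-0.086,"spin":0,"fingers":-0.8}
    - {"x":0.0945,"y":0.002,"z":-0.096,"spin":0,"fingers":-0.8}
    - {"x":0.107,"y":0.002,"z":-0.102,"spin":0,"fingers":-0.8}
    - {"x":0.12,"y":0.002,"z":-0.107,"spin":0,"fingers":-0.8}

```text
time_s: 15.62
tcp_pos: [0.6357, -0.0455, 0.2249]
eef_rot: [180.0, 0.0, -81.3]
contact_force: [0.5, -0.9, -0.7]
gripper_width: 0.0195
gripper_force: 3.0
```

Request:
drive_tool:
  rows:
    - {"x":0.01,"y":0,"z":-0.003,"spin":0,"fingers":-0.8}
    - {"x":0.01,"y":0,"z":-0.003,"spin":0,"fingers":-0.8}
    - {"x":0.01,"y":0,"z":-0.003,"spin":0,"fingers":-0.8}

```text
time_s: 16.0
tcp_pos: [0.6371, -0.0543, 0.2276]
eef_rot: [180.0, 0.0, -81.3]
contact_force: [0.1, -1.1, -0.4]
gripper_width: 0.0201
gripper_force: 3.0
```

```bash
python3 - <<'E'
from h import *
c=cap("scene","s9");cv2.imwrite("pics/s9.png",cv2.resize(c.px[130:330,260:480,::-1],(660,600)))
w=cap("wrist","w9")
E
```

```text
(no output)
```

View pics/s9.png

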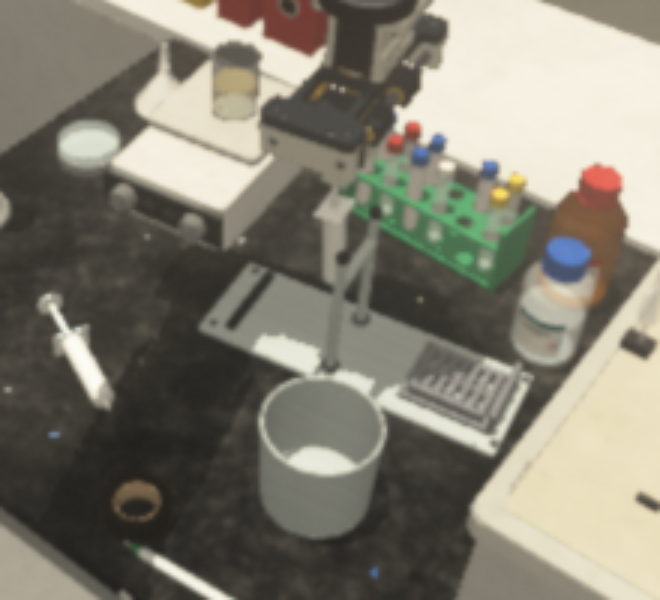

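```bash
python3 - <<'E'
from h import *
c=ld("s9");q=lambda x,y,z:c.at(260+x/3,130+y/3,z)[:2]
P=np.array([q(258,432,.09),q(387,430,.09),q(322,375,.09)])
def fit(P):
    A=np.c_[2*P,np.ones(len(P))];s=np.linalg.lstsq(A,(P**2).sum(1),rcond=None)[0];return s[:2],np.sqrt(s[2]+s[:2]@s[:2])
print(fit(P))
# project hypothesised rim circles for check in scene+wrist
w=ld("w9");g=cv2.cvtColor(w.px,cv2.COLOR_RGB2GRAY)
# wrist: rim bright ring; Hough-free: threshold component near expected
for C in ([.4985,-.1687],[.50,-.17]):
    print(C,np.round(c.proj([*C,.09])),np.round(w.proj([*C,.09])), np.round(ld("w6").proj([*C,.09])))
for f in("w9","w6"):
    w=ld(f);g=cv2.cvtColor(w.px,cv2.COLOR_RGB2GRAY);g=cv2.medianBlur(g,3)
    u0,v0=w.proj([.4985,-.1687,.09])
    pts=[]
    for a in np.linspace(0,2*np.pi,48,endpoint=False):
        pr=[w.proj([.4985+rr*np.cos(a),-.1687+rr*np.sin(a),.09]) for rr in np.arange(.035,.068,.001)]
        val=[int(g[int(round(v)),int(round(u))]) if 0<=u<639.5 and 0<=v<399.5 else -1 for u,v in pr]
        if min(val)<0: continue
        d=[val[i+2]-val[i] for i in range(len(val)-2)];i=int(np.argmin(d))
        if d[i]<-50: pts.append(w.at(*pr[i+1],.09)[:2])
    P=np.array(pts);
    for _ in range(4):
        o,rr=fit(P);e=abs(np.linalg.norm(P-o,axis=1)-rr);P=P[e<=max(.0015,np.percentile(e,85))]
    print(f,len(P),o,rr)
E
```

```text
(array([ 0.48727144, -0.14377436]), np.float64(0.05149740756225895))
[0.4985, -0.1687] [379. 274.] [487. 100.] [485. 100.]
[0.5, -0.17] [379. 274.] [486.  98.] [484.  98.]
w9 14 [ 0.48998812 -0.14213389] 0.049341174501641334
w6 47 [ 0.49998716 -0.16775668] 0.050557660709496126
```

Request:
drive_tool:
  rows:
    - {"x":-0.02,"y":0,"z":-0.0,"spin":0,"fingers":-0.8}
    - {"x":-0.035,"y":0,"z":-0.04,"spin":0,"fingers":-0.8}
    - {"x":-0.035,"y":0.0,"z":-0.085,"spin":0,"fingers":-0.8}
    - {"x":-0.01,"y":0.04,"z":-0.085,"spin":0,"fingers":-0.8}
    - {"x":0.015,"y":0.08,"z":-0.085,"spin":0,"fingers":-0.8}
    - {"x":0.035,"y":0.12,"z":-0.085,"spin":0,"fingers":-0.8}
    - {"x":0.048,"y":0.145,"z":-0.085,"spin":0,"fingers":-0.8}
    - {"x":0.053,"y":0.158,"z":-0.085,"spin":0,"fingers":-0.8}
    - {"x":0.053,"y":0.158,"z":-0.085,"spin":0,"fingers":-0.8}
    - {"x":0.053,"y":0.158,"z":-0.085,"spin":0,"fingers":-0.8}

```text
time_s: 17.35
tcp_pos: [0.4899, -0.1302, 0.3128]
eef_rot: [180.0, -0.0, -81.3]
contact_force: [-0.0, 0.8, 0.5]
gripper_width: 0.0199
gripper_force: 3.0
```

```bash
cat >> h.py <<'E'
def fit(P):
    A=np.c_[2*P,np.ones(len(P))];s=np.linalg.lstsq(A,(P**2).sum(1),rcond=None)[0];return s[:2],np.sqrt(s[2]+s[:2]@s[:2])
def cup(w,C,z=.09,R0=(.035,.068),thr=-50):
    g=cv2.medianBlur(cv2.cvtColor(w.px,cv2.COLOR_RGB2GRAY),3);pts=[]
    for a in np.linspace(0,2*np.pi,60,endpoint=False):
        pr=[w.proj([C[0]+q*np.cos(a),C[1]+q*np.sin(a),z]) for q in np.arange(*R0,.001)]
        val=[int(g[int(round(v)),int(round(u))]) if 0<=u<639.5 and 0<=v<399.5 else -1 for u,v in pr]
        if min(val)<0: continue
        d=[val[i+2]-val[i] for i in range(len(val)-2)];i=int(np.argmin(d))
        if d[i]<thr: pts.append(w.at(*pr[i+1],z)[:2])
    P=np.array(pts)
    for _ in range(4):
        o,q=fit(P);e=abs(np.linalg.norm(P-o,axis=1)-q);P=P[e<=max(.0015,np.percentile(e,85))]
    return len(P),np.round(o,4),round(q,4)
E
python3 - <<'E'
from h import *
w=cap("wrist","w10");s=cap("scene","s10");p=tool()[0]
print(cup(w,[.489,-.143]),cup(s,[.489,-.143]))
need([.49,-.13,.16])
# white syringe in scene: find bright pixels difference around expected nozzle; hypothesis lines
g=cv2.cvtColor(s.px,cv2.COLOR_RGB2GRAY).astype(int)
u,v=s.proj([p[0],p[1],p[2]-.02]);u2,v2=s.proj([p[0],p[1],p[2]-.145]);print(u,v,u2,v2)
d=cv2.absdiff(s.px,ld("s9").px).max(2)
for row in range(int(v),int(v2)+15,5): 
    xs=np.nonzero((g[row,int(u)-40:int(u)+40]>165))[0]+int(u)-40;print(row,(xs.min(),xs.max(),len(xs)) if len(xs) else None)
E
```

```text
(51, array([ 0.4893, -0.1418]), np.float64(0.05)) (9, array([ 0.492 , -0.1407]), np.float64(0.0521))
tcp [ 0.4898 -0.1302  0.3126] rpy [179.97   0.   -81.26] shift [-0.0002 -0.0003  0.1526] 
370.0414392139734 205.0265789906142 365.54732297257976 245.87599932702585
205 None
210 (np.int64(381), np.int64(384), 4)
215 (np.int64(363), np.int64(381), 10)
220 (np.int64(341), np.int64(378), 23)
225 (np.int64(337), np.int64(361), 20)
230 (np.int64(333), np.int64(375), 25)
235 (np.int64(330), np.int64(387), 36)
240 (np.int64(330), np.int64(400), 57)
245 (np.int64(341), np.int64(409), 54)
250 (np.int64(352), np.int64(398), 38)
255 (np.int64(363), np.int64(396), 34)
```

```bash
python3 - <<'E'
from h import *
w=ld("w10");p=np.array([.4899,-.1302,.3128]);th=np.radians(-81.3);xs=np.array([np.cos(th),np.sin(th),0])
print(w.proj(p-[0,0,.02]),[np.round(w.proj(p-[0,0,.015]+.129*(np.sin(b)*xs-np.array([0,0,np.cos(b)])))) .tolist() for b in np.radians([0,5,10,20,30])])
g=cv2.cvtColor(w.px,cv2.COLOR_RGB2GRAY).astype(int)
for v in range(90,300,8): print(v,g[v,290:352:3].tolist())
E
```

```text
[319.66835495 250.87018416] [[319.0, 194.0], [319.0, 184.0], [320.0, 174.0], [320.0, 153.0], [320.0, 132.0]]
90 [35, 38, 40, 40, 34, 31, 39, 24, 39, 41, 36, 43, 57, 49, 52, 50, 56, 46, 40, 50, 59]
98 [37, 41, 32, 31, 33, 35, 38, 29, 40, 37, 35, 32, 30, 55, 51, 51, 62, 68, 64, 64, 57]
106 [38, 33, 41, 26, 39, 36, 39, 39, 41, 34, 39, 35, 47, 40, 48, 63, 61, 54, 66, 75, 54]
114 [38, 24, 27, 35, 30, 39, 39, 47, 43, 35, 31, 33, 37, 46, 41, 40, 27, 38, 37, 37, 35]
122 [33, 32, 43, 42, 43, 58, 58, 53, 45, 42, 42, 41, 39, 35, 35, 60, 62, 60, 53, 40, 27]
130 [38, 36, 47, 42, 38, 42, 55, 110, 146, 150, 152, 152, 152, 141, 79, 36, 34, 38, 41, 37, 32]
138 [38, 40, 104, 141, 134, 157, 159, 152, 159, 156, 161, 157, 153, 156, 158, 239, 247, 120, 248, 86, 42]
146 [149, 101, 132, 154, 151, 157, 153, 158, 160, 161, 162, 158, 153, 159, 158, 158, 158, 167, 160, 96, 183]
154 [101, 102, 153, 150, 149, 155, 154, 157, 156, 157, 159, 159, 153, 159, 159, 229, 243, 244, 243, 236, 92]
162 [105, 104, 152, 154, 156, 156, 156, 157, 156, 154, 157, 245, 241, 241, 243, 241, 239, 241, 246, 139, 96]
170 [102, 110, 117,
[... 980 characters left out ...]
 189, 189, 159, 29, 35, 118, 117, 116]
250 [117, 121, 35, 29, 27, 46, 49, 29, 43, 140, 138, 61, 60, 57, 43, 37, 37, 29, 99, 118, 117]
258 [133, 102, 26, 33, 37, 36, 50, 50, 74, 131, 133, 87, 62, 55, 52, 53, 25, 39, 44, 120, 122]
266 [123, 34, 42, 30, 63, 181, 189, 190, 189, 189, 186, 186, 191, 188, 188, 158, 31, 33, 21, 109, 122]
274 [95, 25, 30, 28, 158, 190, 189, 187, 185, 188, 190, 186, 189, 191, 187, 180, 25, 26, 35, 49, 119]
282 [55, 56, 58, 58, 52, 59, 53, 56, 55, 59, 58, 52, 57, 57, 54, 54, 56, 57, 58, 52, 61]
290 [72, 76, 70, 78, 74, 72, 76, 74, 74, 75, 75, 74, 70, 80, 71, 76, 76, 69, 74, 75, 71]
298 [82, 83, 80, 80, 81, 79, 80, 80, 77, 80, 83, 79, 80, 77, 80, 80, 84, 84, 75, 81, 83]
```

Request:
drive_tool:
  rows:
    - {"x":0,"y":0,"z":0.05,"spin":0,"fingers":-0.8}
    - {"x":0,"y":0,"z":0.1,"spin":0,"fingers":-0.8}
    - {"x":0,"y":0,"z":0.135,"spin":0,"fingers":-0.8}
    - {"x":0,"y":0,"z":0.15,"spin":0,"fingers":-0.8}
    - {"x":0,"y":0,"z":0.15,"spin":0,"fingers":-0.8}
    - {"x":0,"y":0,"z":0.15,"spin":0,"fingers":-0.2}
    - {"x":0,"y":0,"z":0.15,"spin":0,"fingers":0.2}
    - {"x":0,"y":0,"z":0.15,"spin":0,"fingers":0.2}
    - {"x":0,"y":0,"z":0.1,"spin":0,"fingers":0.2}
    - {"x":0,"y":0,"z":0.04,"spin":0,"fingers":0.2}

```text
time_s: 18.7
tcp_pos: [0.4884, -0.1308, 0.2739]
eef_rot: [179.9, 0.0, -81.3]
contact_force: [2.4, 0.8, 0.6]
gripper_width: 0.0521
gripper_force: 0.0
```

```bash
python3 - <<'E'
from h import *
w=cap("wrist","w11");print(cup(w,[.489,-.142]))
need([.4715+.062*np.cos(np.radians(65.2)),.1118+.062*np.sin(np.radians(65.2)),.037],-114.8)
b=w.px.min(2);m=(b>175).astype(np.uint8);n,l,st,ce=cv2.connectedComponentsWithStats(m)
for i in range(1,n):
    if st[i][4]>60: print(st[i].tolist(),np.round(ce[i]))
print(w.proj([.489,-.142,.09]))
E
```

```text
(57, array([ 0.4891, -0.1413]), np.float64(0.0505))
tcp [ 0.4921 -0.1317  0.2835] rpy [-179.41   -0.23  -81.22] shift [-0.2964 -0.0486  0.2458] spin 0.586
[443, 0, 197, 197, 31753] [554.  91.]
[74, 47, 46, 54, 1808] [97. 74.]
[149, 74, 101, 180, 8990] [206. 160.]
[401, 144, 17, 79, 389] [409. 176.]
[301, 162, 46, 45, 1116] [320. 184.]
[329, 182, 33, 34, 129] [348. 202.]
[0, 186, 6, 29, 93] [  1. 204.]
[179, 188, 51, 28, 959] [203. 202.]
[512, 188, 67, 86, 1500] [544. 228.]
[571, 193, 69, 39, 1045] [607. 208.]
[14, 198, 19, 14, 210] [ 23. 204.]
[0, 228, 10, 12, 84] [  4. 233.]
[411, 229, 24, 21, 262] [421. 242.]
[0, 249, 14, 15, 124] [  5. 255.]
[291, 305, 30, 28, 338] [306. 317.]
[320.04658018 175.47047403]
```

Request:
drive_tool:
  rows:
    - {"x":-0.06,"y":-0.01,"z":0.0,"spin":0.1,"fingers":0.2}
    - {"x":-0.12,"y":-0.02,"z":0.0,"spin":0.25,"fingers":0.2}
    - {"x":-0.18,"y":-0.03,"z":0.02,"spin":0.4,"fingers":0.2}
    - {"x":-0.24,"y":-0.04,"z":0.06,"spin":0.5,"fingers":0.2}
    - {"x":-0.28,"y":-0.049,"z":0.1,"spin":0.586,"fingers":0.2}
    - {"x":-0.296,"y":-0.049,"z":0.14,"spin":0.586,"fingers":0.2}
    - {"x":-0.296,"y":-0.049,"z":0.14,"spin":0.586,"fingers":0.2}
    - {"x":-0.296,"y":-0.049,"z":0.14,"spin":0.586,"fingers":0.2}
    - {"x":-0.296,"y":-0.049,"z":0.14,"spin":0.586,"fingers":0.2}

```text
time_s: 19.88
tcp_pos: [0.4937, 0.1692, 0.1348]
eef_rot: [-179.9, 0.2, -114.9]
contact_force: [-0.1, -1.0, -0.4]
gripper_width: 0.0526
gripper_force: 0.0
```

```bash
python3 - <<'E'
from h import *
c=cap("wrist","w12");p=tool()[0];print(p)
g=cv2.cvtColor(c.px,cv2.COLOR_RGB2GRAY)
m=(g>105).astype(np.uint8);m[248:]=0
n,l,st,ce=cv2.connectedComponentsWithStats(cv2.morphologyEx(m,cv2.MORPH_CLOSE,np.ones((5,5))))
for i in range(1,n):
    x,y,w,h,a=st[i]
    if a<800: continue
    print(st[i].tolist())
    if 280<ce[i][0]<360 and h>100:
        ys,xs=np.nonzero(l==i);top=ys.min();bot=ys.max()
        mid=lambda v:xs[abs(ys-v)<=1].mean()
        a_,b_=c.at(mid(bot),bot+.5,.013)[:2],c.at(mid(top+2),top-.5,.013)[:2]
        L=np.linalg.norm(a_-b_);u=(a_-b_)/L
        print(top,bot,mid(top+2),mid(bot),L,a_,b_);need([*(b_+u*.131),.037],np.degrees(np.arctan2(*(-u)[::-1])))
E
```

```text
[0.4936064  0.16910926 0.13469177]
[0, 0, 187, 179, 18754]
[469, 0, 171, 248, 32153]
[296, 41, 39, 172, 3076]
41 212 314.5 315.18518518518516 0.14955557185429805 [0.5026757  0.17864533] [0.43950448 0.04308624]
tcp [0.4936 0.1691 0.1347] rpy [-1.7992e+02  1.5000e-01 -1.1492e+02] shift [ 0.0063 -0.004   0.0977] spin 0.001
[54, 221, 67, 27, 918]
```

Request:
drive_tool:
  rows:
    - {"x":0.004,"y":-0.004,"z":0.05,"spin":0,"fingers":0.2}
    - {"x":0.004,"y":-0.004,"z":0.085,"spin":0,"fingers":0.2}
    - {"x":0.004,"y":-0.004,"z":0.098,"spin":0,"fingers":0.2}
    - {"x":0.004,"y":-0.004,"z":0.098,"spin":0,"fingers":-0.3}
    - {"x":0.004,"y":-0.004,"z":0.098,"spin":0,"fingers":-0.8}
    - {"x":0.004,"y":-0.004,"z":0.098,"spin":0,"fingers":-0.8}
    - {"x":0.004,"y":-0.004,"z":0.098,"spin":0,"fingers":-0.8}
    - {"x":0.004,"y":-0.004,"z":0.098,"spin":0,"fingers":-0.8}
  newtons: 3

```text
time_s: 20.92
tcp_pos: [0.4951, 0.1644, 0.0357]
eef_rot: [-180.0, 0.1, -114.8]
contact_force: [-0.0, -0.2, 3.5]
gripper_width: 0.0202
gripper_force: 3.0
```

Request:
drive_tool:
  rows:
    - {"x":0,"y":0,"z":-0.03,"spin":0,"fingers":-0.8}
    - {"x":0,"y":0,"z":-0.08,"spin":0,"fingers":-0.8}
    - {"x":0,"y":0,"z":-0.14,"spin":0,"fingers":-0.8}
    - {"x":0,"y":0,"z":-0.2,"spin":0,"fingers":-0.8}
    - {"x":0,"y":0,"z":-0.2,"spin":0,"fingers":-0.8}
    - {"x":0,"y":0,"z":-0.2,"spin":0,"fingers":-0.8}
    - {"x":0,"y":0,"z":-0.2,"spin":0,"fingers":-0.8}

```text
time_s: 21.8
tcp_pos: [0.4939, 0.1635, 0.2336]
eef_rot: [179.9, -0.1, -114.9]
contact_force: [0.2, 0.4, 0.1]
gripper_width: 0.0196
gripper_force: 3.0
```

```bash
python3 - <<'E'
from h import *
th=np.radians(-81.3);xs=np.array([np.cos(th),np.sin(th)]);L=np.array([.641,-.072])
need([*(L-.148*xs),.119],-81.3)
E
```

```text
tcp [0.4939 0.1635 0.2336] rpy [ 1.7992e+02 -1.3000e-01 -1.1487e+02] shift [ 0.0283 -0.1508  0.1144] spin -0.586
```

Request:
drive_tool:
  rows:
    - {"x":0.01,"y":-0.04,"z":0.0,"spin":-0.15,"fingers":-0.8}
    - {"x":0.02,"y":-0.09,"z":0.0,"spin":-0.3,"fingers":-0.8}
    - {"x":0.028,"y":-0.13,"z":0.0,"spin":-0.45,"fingers":-0.8}
    - {"x":0.028,"y":-0.151,"z":0.01,"spin":-0.586,"fingers":-0.8}
    - {"x":0.028,"y":-0.151,"z":0.05,"spin":-0.586,"fingers":-0.8}
    - {"x":0.028,"y":-0.151,"z":0.09,"spin":-0.586,"fingers":-0.8}
    - {"x":0.028,"y":-0.151,"z":0.114,"spin":-0.586,"fingers":-0.8}
    - {"x":0.028,"y":-0.151,"z":0.114,"spin":-0.586,"fingers":-0.8}
    - {"x":0.028,"y":-0.151,"z":0.114,"spin":-0.586,"fingers":-0.8}

```text
time_s: 22.92
tcp_pos: [0.6203, 0.0751, 0.1213]
eef_rot: [180.0, -0.0, -81.3]
contact_force: [0.9, 0.2, -0.1]
gripper_width: 0.02
gripper_force: 3.0
```

```bash
python3 - <<'E'
from h import *
th=np.radians(-81.3);xs=np.array([np.cos(th),np.sin(th)]);L=np.array([.641,-.072])
need([*(L-.108*xs),.115],-81.3)
E
```

```text
tcp [0.6203 0.0751 0.1213] rpy [ 1.800e+02 -3.000e-02 -8.127e+01] shift [0.0406 0.0018 0.0063] spin 0.001
```

Same tip-under-the-ledge motion as before (start 2 mm higher).

Request:
drive_tool:
  rows:
    - {"x":0.02,"y":0.002,"z":0.006,"spin":0,"fingers":-0.8}
    - {"x":0.04,"y":0.002,"z":0.006,"spin":0,"fingers":-0.8}
    - {"x":0.041,"y":0.002,"z":-0.008,"spin":0,"fingers":-0.8}
    - {"x":0.046,"y":0.002,"z":-0.03,"spin":0,"fingers":-0.8}
    - {"x":0.055,"y":0.002,"z":-0.051,"spin":0,"fingers":-0.8}
    - {"x":0.067,"y":0.002,"z":-0.07,"spin":0,"fingers":-0.8}
    - {"x":0.08,"y":0.002,"z":-0.084,"spin":0,"fingers":-0.8}
    - {"x":0.0945,"y":0.002,"z":-0.094,"spin":0,"fingers":-0.8}
    - {"x":0.107,"y":0.002,"z":-0.1,"spin":0,"fingers":-0.8}
    - {"x":0.12,"y":0.002,"z":-0.105,"spin":0,"fingers":-0.8}

```text
time_s: 24.18
tcp_pos: [0.636, -0.0448, 0.2259]
eef_rot: [180.0, 0.0, -81.3]
contact_force: [-0.2, 0.3, -0.1]
gripper_width: 0.0201
gripper_force: 3.0
```

Request:
drive_tool:
  rows:
    - {"x":0.01,"y":0,"z":-0.003,"spin":0,"fingers":-0.8}
    - {"x":0.01,"y":0,"z":-0.003,"spin":0,"fingers":-0.8}
    - {"x":0.01,"y":0,"z":-0.003,"spin":0,"fingers":-0.8}

```text
time_s: 24.55
tcp_pos: [0.6375, -0.0536, 0.2286]
eef_rot: [180.0, 0.0, -81.3]
contact_force: [0.2, -0.3, 0.6]
gripper_width: 0.0199
gripper_force: 3.0
```

Request:
drive_tool:
  rows:
    - {"x":-0.02,"y":0,"z":0.0,"spin":0,"fingers":-0.8}
    - {"x":-0.035,"y":0,"z":-0.04,"spin":0,"fingers":-0.8}
    - {"x":-0.035,"y":0.0,"z":-0.09,"spin":0,"fingers":-0.8}
    - {"x":-0.035,"y":0.04,"z":-0.12,"spin":0,"fingers":-0.8}
    - {"x":-0.035,"y":0.1,"z":-0.12,"spin":0,"fingers":-0.8}
    - {"x":-0.035,"y":0.14,"z":-0.12,"spin":0,"fingers":-0.8}
    - {"x":-0.035,"y":0.14,"z":-0.12,"spin":0,"fingers":-0.8}
    - {"x":-0.035,"y":0.14,"z":-0.12,"spin":0,"fingers":-0.8}

```text
time_s: 25.55
tcp_pos: [0.4941, -0.0395, 0.3494]
eef_rot: [-179.9, 0.0, -81.2]
contact_force: [0.3, -0.0, -0.7]
gripper_width: 0.0198
gripper_force: 3.0
```

```bash
python3 - <<'E'
from h import *
w=cap("wrist","w13");s=cap("scene","s13");p,M,st=tool();print(st["gripper_width"],cup(w,[.489,-.142]))
need([.49,-.15,.16])
th=np.radians(-81.3);xs=np.array([np.cos(th),np.sin(th),0])
print([np.round(w.proj(p-[0,0,.015]+.129*(np.sin(b)*xs-np.array([0,0,np.cos(b)])))) .tolist() for b in np.radians([0,5,10,20,30])])
g=cv2.cvtColor(w.px,cv2.COLOR_RGB2GRAY).astype(int)
for v in range(120,240,8): print(v,g[v,290:352:3].tolist())
a=s.px[150:310,250:450]
u,v=[int(t) for t in w.proj([.489,-.142,.09])];print(u,v)
b=w.px[max(0,v-110):v+110,max(0,u-110):u+110]
cv2.imwrite("pics/m13.png",np.hstack([cv2.resize(a,(400,320)),cv2.resize(b,(320,320))])[:,:,::-1])
E
```

```text
0.020166718530586894 (58, array([ 0.4895, -0.1418]), np.float64(0.05))
tcp [ 0.4945 -0.0397  0.3487] rpy [179.97  -0.   -81.26] shift [0.1083 0.0212 0.1887] 
[[319.0, 194.0], [319.0, 184.0], [319.0, 173.0], [319.0, 153.0], [319.0, 132.0]]
120 [31, 36, 31, 37, 31, 99, 121, 102, 113, 152, 155, 158, 152, 154, 216, 247, 205, 149, 156, 152, 99]
128 [37, 24, 29, 37, 29, 35, 33, 40, 138, 130, 104, 105, 106, 103, 106, 99, 105, 105, 103, 95, 105]
136 [32, 38, 41, 37, 39, 36, 41, 29, 41, 39, 47, 38, 46, 35, 40, 50, 52, 30, 28, 33, 36]
144 [37, 42, 39, 40, 40, 46, 39, 39, 40, 36, 30, 37, 40, 36, 41, 48, 40, 34, 33, 40, 37]
152 [37, 29, 32, 35, 39, 46, 49, 50, 41, 46, 42, 40, 47, 46, 41, 48, 64, 54, 51, 69, 58]
160 [33, 42, 36, 42, 39, 47, 52, 58, 58, 47, 41, 33, 48, 41, 45, 53, 50, 55, 56, 80, 65]
168 [33, 47, 35, 40, 33, 44, 42, 59, 50, 41, 41, 38, 40, 37, 27, 40, 37, 50, 59, 62, 64]
176 [28, 38, 26, 34, 40, 34, 36, 45, 40, 45, 31, 38, 43, 44, 44, 36, 40, 54, 46, 50, 42]
184 [30, 39, 37, 31, 30, 30, 36, 27, 39, 48, 54, 53, 38, 54, 49, 46, 35, 38, 30, 26, 37]
192 [28, 31, 33, 34, 39, 25, 34, 100, 124, 127, 132, 134, 137, 66, 41, 47, 39, 31, 24, 25, 31]
200 [43, 47, 38, 37, 40, 36, 44, 124, 130, 130, 136, 135, 139, 121, 32, 29, 38, 41, 36, 23, 25]
208 [41, 47, 45, 37, 47, 39, 62, 123, 126, 133, 135, 135, 136, 136, 34, 46, 52, 44, 51, 42, 39]
216 [65, 53, 41, 48, 53, 53, 98, 124, 125, 131, 135, 136, 138, 139, 41, 38, 41, 33, 38, 44, 43]
224 [66, 46, 48, 185, 180, 186, 184, 181, 176, 183, 175, 181, 181, 180, 180, 181, 179, 160, 40, 44, 43]
232 [68, 59, 37, 181, 178, 178, 180, 180, 183, 132, 136, 173, 183, 178, 180, 178, 181, 134, 43, 72, 57]
335 96
```

```bash
cat >> h.py <<'E'
def asc(im,x0,x1,y0,y1,st=3):
    g=cv2.cvtColor(im,cv2.COLOR_RGB2GRAY)[y0:y1,x0:x1];g=cv2.resize(g,((x1-x0)//st,(y1-y0)//(2*st)),interpolation=cv2.INTER_AREA)
    for i,rw in enumerate(g): print("%4d "%(y0+i*2*st)+"".join(" .:-=+*#%@"[min(9,int(v)*10//256)] for v in rw))
E
python3 - <<'E'
from h import *
asc(ld("w13").px,250,420,20,170,2)
E
```

```text
20 @@@@%=..............................::::::....::::....:::::.............::.:...:::...
  24 %@@@%+..................................:.............................:::.....:......
  28 %@@@@+......:::............:...........::.::::..::::...::...........:::..............
  32 %@@@@*.......:::...:......................::....:::::::::::........::::::.....:::::::
  36 #@@@@*......::::..:::...........:::.............:::::::::::::.....:::::::....::::::::
  40 #@@@@#:...:::::::::::..........:::...:........:::::::::::::::..:::::::::::::::.::::..
  44 *@@@@#:.:.:::::::::::...............::::::.::::::::::::--:::.::::::::::::::::::...::.
  48 *@@@@%-::::::::::::::::::........:::::::.:::::::::.:::::::::::::::::::::::::::...::..
  52 +%@@@%-::::::.::::::::.:..........:::::--====--::...:...::::::::::::::::::::::::.....
  56 +%@@@%=::::.::::::::::......::::::=+*##***+++***#*+-:....::.::::::::::::::::::::::::.
  60 *%@@%%=::::::::.............:::=*#*+==============+*#*-...:..::::::::::::::::..:..:..
  64 *%@@@%+:::::.................-**+====================+##=....::::::::::::::....::.::.
  68 *#@@%
[... 1564 characters left out ...]
..................................:::..::::::..........:%@#::::
 140 +++++++*-...............................................::...................-@@+.:::
 144 *+++++*#+.................................::...:.........:............::..:::+@%-::::
 148 #%###@@@*.::::.............................:::..::....::..::::........::::..:#@#-::::
 152 @@@@@@@@#:..::..............:........::......::::::::::::.:::::...........::-@@+:::::
 156 @@@@@@@@#:...::.............:::::............:::-::::.::::::.......:---:...::=-::....
 160 @@@@@@@@%:....................::..............:::::::::::::.....:==-:::-+-..:-.......
 164 %@@@%@@@%-.....................:...............::::::::::::....-=:......:=:.........:
```

```bash
python3 - <<'E'
from h import *
w=ld("w13")
for z in (.15,.14,.1): print(z,w.at(329,107,z))
s=ld("s13");print(s.proj([.489,-.142,.09]));asc(s.px,310,420,215,320,2)
E
```

```text
0.15 [ 0.49683416 -0.12697735  0.15      ]
0.14 [ 0.49653592 -0.12710982  0.14      ]
0.1 [ 0.49534299 -0.12763971  0.1       ]
[366.99840251 270.53430766]
 215 :::::::::::=++=:=--::::-----::-:-*%*=-::::::------=++==
 219 ::::::::::::::-#%**==+=--:::::-=+#+==-:::::::::::----==
 223 :::::::::::::+%%%*-=#%%%#*+=-:-==-:==:::::::::::----::-
 227 :::::::::::=#%%#=-+%%%%%%%%%%#+==--=-:::::::--:::::::::
 231 :::::::::-*%%%+:=#%%%%%%%%%%%%++%%*=+=-::::::::::::::::
 235 ::::::::+##%#--*%%%%%%%%%%%%%%++%#+==****+=-:::::::::::
 239 ::::::::-=*#%#%%%%%%%%%%%%%%%#=*%%%#+*%%%%%%%*+=-::::::
 243 ::::::::::::-=+*#%%%%%%%%*##%*=#%%*+#%%%%%%%%%**##*+=-:
 247 ........::.::::::-=+#%%%+*****=*#*+#%%%%%%%%#*+=+++*###
 251 ...............:::::::-==#@@@%==+++*##%%%%%#+++++++++++
 255 ..................::::--==+*+++++++++*%%%%#++++++++++++
 259 ...................:-====+*+++=====+*%%%%*+====++++++++
 263 ..................-+====*#****+======+*#%%%%#*++====+++
 267 ...........:::::.:*====#%@@%#+========+-:=+*#%%%##*+===
 271 ..................======+*##+=========+=.:::--=*#%%%%#*
 275 ..................-=====++++==========*:..::::::::-+*#%
 279 ...::::.:..::.....-===++++++++++====+*-....:::::::::::-
 283 .:::::::::::.....:-===++***+**++**++=-:...:::::::::::::
 287 .::::::::.......::-========+++++=====:.....::::::::::::
 291 +-.:::::..........-=================-:.:::...::..:::::-
 295 -=..:::..::.......:-================-::::::.:.::::...-#
 299 =:........:.::.....:-==============-....:::::::.....:=#
 303 ........:...::.......:-==========-:....::::......::::=+
 307 ...:.....::.....:::::::::::-::::.....:::::...:::::::.:=
 311 +-:........:......:..:::::::::........::::..::..:.:::-=
 315 *%%*=:..................:::.........::::::::..:::..::==
```

Request:
drive_tool:
  rows:
    - {"x":0.06,"y":0.028,"z":0,"spin":0,"fingers":-0.8}
    - {"x":0.122,"y":0.028,"z":0,"spin":0,"fingers":-0.8}
    - {"x":0.122,"y":0.028,"z":0,"spin":0,"fingers":-0.8}
    - {"x":0.122,"y":0.028,"z":0.05,"spin":0,"fingers":-0.8}
    - {"x":0.122,"y":0.028,"z":0.1,"spin":0,"fingers":-0.8}
    - {"x":0.122,"y":0.028,"z":0.15,"spin":0,"fingers":-0.8}
    - {"x":0.122,"y":0.028,"z":0.18,"spin":0,"fingers":-0.8}
    - {"x":0.122,"y":0.028,"z":0.187,"spin":0,"fingers":-0.8}
    - {"x":0.122,"y":0.028,"z":0.187,"spin":0,"fingers":-0.8}
    - {"x":0.122,"y":0.028,"z":0.187,"spin":0,"fingers":-0.8}

```text
time_s: 26.9
tcp_pos: [0.4858, -0.165, 0.1634]
eef_rot: [-179.9, -0.0, -81.3]
contact_force: [-0.6, -0.6, -0.1]
gripper_width: 0.0201
gripper_force: 3.0
```

Request:
drive_tool:
  rows:
    - {"x":0,"y":0,"z":0,"spin":0,"fingers":-0.3}
    - {"x":0,"y":0,"z":0,"spin":0,"fingers":-0.1}
    - {"x":0,"y":0,"z":0,"spin":0,"fingers":-0.1}
    - {"x":0,"y":0,"z":-0.04,"spin":0,"fingers":-0.1}
    - {"x":0,"y":0,"z":-0.09,"spin":0,"fingers":-0.1}
    - {"x":0,"y":0,"z":-0.14,"spin":0,"fingers":0.5}
    - {"x":-0.05,"y":0,"z":-0.2,"spin":0,"fingers":1}
    - {"x":-0.1,"y":0,"z":-0.2,"spin":0,"fingers":1}
    - {"x":-0.1,"y":0,"z":-0.2,"spin":0,"fingers":1}
    - {"x":-0.1,"y":0,"z":-0.2,"spin":0,"fingers":1}

```text
time_s: 28.15
tcp_pos: [0.4694, -0.0661, 0.362]
eef_rot: [-180.0, 0.0, -81.2]
contact_force: [-0.1, -1.2, 0.9]
gripper_width: 0.0837
gripper_force: 0.0
```

```bash
python3 - <<'E'
from h import *
w=cap("wrist","w14");p=tool()[0];print(p,cup(w,[.489,-.142]))
u,v=[int(t) for t in w.proj([.489,-.142,.09])]
asc(w.px,u-70,u+70,max(0,v-60),v+60,2)
s=cap("scene","s14");c=s
# cylinder from scene: foot and mouth centers
asc(s.px,225,285,120,220,1)
E
```

```text
[ 0.46939353 -0.06666803  0.36164038] (54, array([ 0.4894, -0.1419]), np.float64(0.0499))
  54 %=.....:::::.:::...........::.............::::::::::::.....::::::::...
  58 @+....:::::::::::.:..:....:::...:.......:::::::::::::::.:.::::::::::::
  62 @*...::.::::::::................::::::::::::.::::--::..:::::::::::::::
  66 %#:::::::::::::....................:::::::::::::::::::::::::::::::::::
  70 @#::::::::::::..........................::...:.:..::::::::::::::::::::
  74 @%-:::::::::.................::-------==-:........::::::::::::::::::::
  78 @%-::::::::...............-====---=+**##%##*=:........::::::::::::::::
  82 %%=::::::::............:===----=**######%%#%##*-.......::::::::::::::.
  86 @%+:::::::...........:==------=+##########@@*-+#*:..:...::::::::::::::
  90 %%*:::::::..........-+=----=++**###########@*---+%=.::....::::::::::::
  94 %@*:::::::.........-+----=+*****#*#########%@#=--=%+:::::::::::::::::.
  98 @%+:..............-+----=++*****############@%#=--=%=......::::::::::.
 102 @#+:..............+=---=++*+*+************#%#+*+---+%.......::::.::.::
 106 @%+:.............
[... 3869 characters left out ...]
%*++++++++++++++*+-:.:..::::::::::::::::
 200 %%%##*=-:::::::::=%@@%#**++++++++****+-::......:::::::::::::
 202 %#*=-::::::::::::-#@@@@@%%###*******+=::......::::::::::::::
 204 =-::::::::::::::::-+%@@@@@@@@@@#**+=-:.......:::::::::::::::
 206 :..:::::::::::::::::-=+**####**+=--:::::::::::::::::::::::::
 208 :::::::::::::::::::::::::----:::::::::::::::::::::::::::::::
 210 :::::::::::::::::::::::::::::::::::::::::::::::::::::::::.::
 212 :::::::::::::::::::::::::::::::::::::::::::::::::::.:::...::
 214 ::::::::::::::::::::::::::::::::::::::::::::::::.........:.:
 216 :::::::::::::::::::::::::::::::::::::::::::::...:...:...::::
 218 :::::::::::::::::::::::::::::::::::...........::::::::::::::
```

Request:
drive_tool:
  rows:
    - {"x":-0.378,"y":-0.147,"z":0,"spin":0,"fingers":1}
    - {"x":-0.378,"y":-0.147,"z":0,"spin":0,"fingers":1}
    - {"x":-0.378,"y":-0.147,"z":0,"spin":0,"fingers":1}
    - {"x":-0.378,"y":-0.147,"z":0,"spin":0,"fingers":1}
    - {"x":-0.378,"y":-0.147,"z":0,"spin":0,"fingers":1}
    - {"x":-0.378,"y":-0.147,"z":0,"spin":0,"fingers":1}
    - {"x":-0.378,"y":-0.147,"z":0,"spin":0,"fingers":1}
    - {"x":-0.378,"y":-0.147,"z":0,"spin":0,"fingers":1}
    - {"x":-0.378,"y":-0.147,"z":0,"spin":0,"fingers":1}
    - {"x":-0.378,"y":-0.147,"z":0,"spin":0,"fingers":1}

```text
time_s: 29.5
tcp_pos: [0.558, 0.3281, 0.3623]
eef_rot: [-180.0, 0.0, -81.4]
contact_force: [0.0, -0.3, 0.6]
gripper_width: 0.0877
gripper_force: 0.0
```

```bash
python3 - <<'E'
from h import *
w=cap("wrist","w15");p=tool()[0];print(p)
u,v=[int(t) for t in w.proj([.556,.329,.24])];print(u,v)
for th in(-50,-30,-15):
  try: print(cup(w,[.556,.329],.24,(.010,.032),th))
  except Exception as e: print(e)
asc(w.px,u-80,u+80,max(0,v-100),v+60,2)
E
```

```text
[0.55792033 0.32827385 0.36247184]
321 201
(12, array([0.5575, 0.3307]), np.float64(0.0227))
(18, array([0.5582, 0.3343]), np.float64(0.0256))
(19, array([0.557 , 0.3352]), np.float64(0.0268))
 101 :::..........................................................:::..:::......:::::
 105 :::..........................................................::...:.............
 109 ::-:............................................................................
 113 +=-:........................................................:...................
 117 %%%*=:.....................................................................:....
 121 %%%%%#=:..........................................................:.............
 125 %%%%%%#+:........................................................::.............
 129 %%%%%%%#-...........................................................:....::.....
 133 %%%%%%%%+:...................................................::::::::...........
 137 %%%%%%%%+:....................................................:----::...........
 141 %%%%%%%#-...........................::---:
[... 1832 characters left out ...]
------------
 229 %%%%%%%%##*+==-----------+*####***#*##########****++=--::-------------------::::
 233 %%%%%%%%%%%%%#+=--------=*#######**##*####*#*#***+++=--:::----------------------
 237 +-=#%%%%%%%%%%%#*=------*##***#****#######*******+++=--::--**+++++++++++++=:..--
 241 .. =%%%%%%%%%%%%%#+----=###**######****#**##*#***++==-:::-=***************+...:-
 245 .. =%%%%%%%%%%%%%%#+=--**#####***#######*********++==-::--+***************+.....
 249 .. =%%%%%%%%%%%%%###=-=*####*#######*#####*******++++=::--+***************+.....
 253 ....#%%%%%%%%%%%####*-+**############*######******+++=:::-****************- ... 
 257 ....#%%%%%%%%%%%#####+*####*################*******++-:::=****************-.....
```

Request:
drive_tool:
  rows:
    - {"x":0,"y":0,"z":0.05,"spin":0,"fingers":1}
    - {"x":0,"y":0,"z":0.1,"spin":0,"fingers":1}
    - {"x":0,"y":0,"z":0.14,"spin":0,"fingers":1}
    - {"x":0,"y":0,"z":0.155,"spin":0,"fingers":1}
    - {"x":0,"y":0,"z":0.155,"spin":0,"fingers":0.2}
    - {"x":0,"y":0,"z":0.155,"spin":0,"fingers":-0.5}
    - {"x":0,"y":0,"z":0.155,"spin":0,"fingers":-0.5}
    - {"x":0,"y":0,"z":0.155,"spin":0,"fingers":-0.5}
    - {"x":0,"y":0,"z":0.155,"spin":0,"fingers":-0.5}
    - {"x":0,"y":0,"z":0.155,"spin":0,"fingers":-0.5}
  newtons: 20

```text
time_s: 30.8
tcp_pos: [0.5577, 0.3297, 0.2074]
eef_rot: [-180.0, 0.0, -81.3]
contact_force: [-0.5, 0.0, 3.0]
gripper_width: 0.0437
gripper_force: 20.0
```

Request:
drive_tool:
  rows:
    - {"x":0,"y":0,"z":-0.01,"spin":0,"fingers":-0.5}
    - {"x":0,"y":0,"z":-0.03,"spin":0,"fingers":-0.5}
    - {"x":0,"y":0,"z":-0.06,"spin":0,"fingers":-0.5}
    - {"x":0.03,"y":0.01,"z":-0.07,"spin":0,"fingers":-0.5}
    - {"x":0.07,"y":0.02,"z":-0.07,"spin":0,"fingers":-0.5}
    - {"x":0.11,"y":0.035,"z":-0.07,"spin":0,"fingers":-0.5}
    - {"x":0.15,"y":0.05,"z":-0.07,"spin":0,"fingers":-0.5}
    - {"x":0.19,"y":0.06,"z":-0.07,"spin":0,"fingers":-0.5}
    - {"x":0.23,"y":0.067,"z":-0.07,"spin":0,"fingers":-0.5}
    - {"x":0.261,"y":0.067,"z":-0.07,"spin":0,"fingers":-0.5}

```text
time_s: 32.05
tcp_pos: [0.5303, 0.0599, 0.2776]
eef_rot: [-180.0, 0.0, -81.3]
contact_force: [0.7, 0.2, -1.5]
gripper_width: 0.0436
gripper_force: 20.0
```

Request:
drive_tool:
  rows:
    - {"x":0.015,"y":-0.03,"z":0,"spin":0,"fingers":-0.5}
    - {"x":0.035,"y":-0.06,"z":0,"spin":0,"fingers":-0.5}
    - {"x":0.06,"y":-0.085,"z":0.01,"spin":0,"fingers":-0.5}
    - {"x":0.072,"y":-0.09,"z":0.03,"spin":0,"fingers":-0.5}
    - {"x":0.072,"y":-0.09,"z":0.042,"spin":0,"fingers":-0.5}
    - {"x":0.072,"y":-0.09,"z":0.042,"spin":0,"fingers":-0.5}
    - {"x":0.072,"y":-0.09,"z":0.042,"spin":0,"fingers":-0.5}

```text
time_s: 32.92
tcp_pos: [0.6309, 0.0044, 0.2361]
eef_rot: [-179.9, -0.0, -81.2]
contact_force: [-0.0, -1.2, -1.5]
gripper_width: 0.0439
gripper_force: 20.0
```

```bash
python3 - <<'E'
from h import *
th=np.radians(-81.3);xs=np.array([np.cos(th),np.sin(th)]);L=np.array([.641,-.072])
p,M,s=tool();d=p[:2]-L;print("stand x,y",d@xs,d@np.array([-xs[1],xs[0]]),p,s["gripper_width"])
# path rows: (theta,s) -> grip pos
g=207;
for t,sc in [(0,88),(8,88),(16,90),(24,94),(30,98),(35,102),(39,107),(42,112),(42,118),(42,124),(42,130),(42,132.5)]:
    c,sn=np.cos(np.radians(t)),np.sin(np.radians(t))
    X=-28*c+(g-sc)*sn;Z=110+28*sn+(g-sc)*c
    print(t,sc,"grip",round(X,1),round(Z,1),"shift",round(X/1000-d@xs,4),round(-(Z/1000-p[2]),4),"front",round(4*c-sc*sn,1),round(110-4*sn-sc*c,1))
w=cap("wrist","w16")
E
```

```text
stand x,y -0.07705761512492289 0.0015942978289514664 [0.63092016 0.00441214 0.2360674 ] 0.04393522988139087
0 88 grip -28.0 229.0 shift 0.0491 0.0071 front 4.0 22.0
8 88 grip -11.2 231.7 shift 0.0659 0.0043 front -8.3 22.3
16 90 grip 5.3 230.2 shift 0.0824 0.0059 front -21.0 22.4
24 94 grip 20.4 224.6 shift 0.0974 0.0114 front -34.6 22.5
30 98 grip 30.3 218.4 shift 0.1073 0.0177 front -45.5 23.1
35 102 grip 37.3 212.1 shift 0.1143 0.024 front -55.2 24.2
39 107 grip 41.2 205.3 shift 0.1182 0.0307 front -64.2 24.3
42 112 grip 42.8 199.3 shift 0.1198 0.0367 front -72.0 24.1
42 118 grip 38.7 194.9 shift 0.1158 0.0412 front -76.0 19.6
42 124 grip 34.7 190.4 shift 0.1118 0.0457 front -80.0 15.2
42 130 grip 30.7 186.0 shift 0.1078 0.0501 front -84.0 10.7
42 132.5 grip 29.0 184.1 shift 0.1061 0.052 front -85.7 8.9
```

Request:
drive_tool:
  rows:
    - {"x":0.03,"y":0.0016,"z":0.005,"spin":0,"fingers":-0.5}
    - {"x":0.047,"y":0.0016,"z":0.007,"spin":0,"fingers":-0.5}
    - {"x":0.066,"y":0.0016,"z":0.0045,"spin":0,"fingers":-0.5}
    - {"x":0.0825,"y":0.0016,"z":0.006,"spin":0,"fingers":-0.5}
    - {"x":0.0975,"y":0.0016,"z":0.0115,"spin":0,"fingers":-0.5}
    - {"x":0.1075,"y":0.0016,"z":0.0175,"spin":0,"fingers":-0.5}
    - {"x":0.1145,"y":0.0016,"z":0.024,"spin":0,"fingers":-0.5}
    - {"x":0.118,"y":0.0016,"z":0.0305,"spin":0,"fingers":-0.5}
    - {"x":0.12,"y":0.0016,"z":0.0365,"spin":0,"fingers":-0.5}
    - {"x":0.12,"y":0.0016,"z":0.0365,"spin":0,"fingers":-0.5}

```text
time_s: 34.22
tcp_pos: [0.647, -0.1146, 0.1974]
eef_rot: [179.9, 0.0, -81.3]
contact_force: [0.3, 2.1, -1.4]
gripper_width: 0.0438
gripper_force: 20.0
```

```bash
python3 - <<'E'
from h import *
p,M,s=tool();th=np.radians(-81.3);xs=np.array([np.cos(th),np.sin(th)]);L=np.array([.641,-.072]);d=p[:2]-L;print(d@xs,p,s["contact_force"])
s=cap("scene","s17");w=cap("wrist","w17")
def P(x,y,z): return s.proj([*(L+x*xs+y*np.array([-xs[1],xs[0]])),z])
c,sn=np.cos(np.radians(42)),np.sin(np.radians(42))
print("expected foot ctr, front edge",P(-.072-.032*c,0,.024+.032*sn),P(-.072,0,.024))
asc(s.px,325,425,170,260,1)
E
```

```text
0.04300460361286404 [ 0.6470327  -0.11458205  0.19744979] [ 0.26954155  2.09785836 -1.41720525]
expected foot ctr, front edge [345.15275447 222.12778764] [352.21387603 230.49860713]
 170 %%%%%%%%%%%%%%%%%%%%%%%%%%%%%%%#**%%%#*+=------+*#%%%@@%%#***+-------:--::::::::::-+++++==-:::::::-*
 172 %%%%%%%%%%%%%%%%%%%%%%%%%%%%%%#*%%%#*+++=-----=+****###*======--::::::::-------:::=++++=-:::::::::-#
 174 %%%%%%%%%%%%%%%%%%%%%%%%%%%%**#%%#*+++++=-----=++++****+--------::::::::::::---::-=++==-------:::-+%
 176 **##%%%%%%%%%%%%%%%%%%%%%%**#%%#*+++++++=-----=+++====+==-----::--===----:::::::::----::----=--:-*%@
 178 %##****##%%%%%%%%%%%%%%%**#%%%*+++++++++=-----+++++++==-----::::-----==+===----::::::=+=-------=#@@@
 180 @@@@%%##****##%%%%%%%%#**%%%*+++++++++++=----=+++==--------::::::::::--===++++=-:::-=*#+-+##*+*%@@@@
 182 @@@@@@@@@%%##****###***%%%*+++++++++++==------==------------::::----:::::--==----:-=++--=#@@@@@%%%%%
 184 @@@@@@@@@@@@@@%%%#**#%%%#+++++++++++=----------------------------------:::::---::--=---=+*##%%@%++++
 186 @@@@@@@@@@@@@@@@@@@@@%#+++++++++++==--------:::------------------
[... 3151 characters left out ...]
+**#%%%#+=+++++++++++++++++++++++++++++==-----=====+++==--::::::
 248 .:::..............:::-==+++++++++++#%@@@@@@@#++#%%#+++++++++++++++++++++++==----------=====++++==--:
 250 .......................::--==+++++*%@@@@@@@@@#=+##*++*###**++++++++++++++=-----==---------======++++
 252 ..........................::::-==+*%@@@@@@@@@#=+***++*#%%%%%%*++++++++++==-----=--===-----------====
 254 .......................:::.....::-=+#%@@@@@@%%%%%%%%%%%@@@%#*++++++++++=----------==-========-------
 256 ......................::::.::-=+***++++*++++**##%%@@@@@@@%#+++++++++++=----==---------=--===-=====--
 258 ......................::::-=**+++===++++++++++++*%@@@@@@@@#+++++++++==-----==-========-------=======
```

Request:
drive_tool:
  rows:
    - {"x":-0.003,"y":0,"z":0.003,"spin":0,"fingers":-0.5}
    - {"x":-0.006,"y":0,"z":0.0065,"spin":0,"fingers":-0.5}
    - {"x":-0.009,"y":0,"z":0.01,"spin":0,"fingers":-0.5}
    - {"x":-0.0115,"y":0,"z":0.0125,"spin":0,"fingers":-0.5}
    - {"x":-0.013,"y":0,"z":0.0145,"spin":0,"fingers":-0.5}
    - {"x":-0.013,"y":0,"z":0.0145,"spin":0,"fingers":-0.5}
    - {"x":-0.013,"y":0,"z":0.0145,"spin":0,"fingers":-0.5}

```text
time_s: 35.2
tcp_pos: [0.6495, -0.1059, 0.1911]
eef_rot: [-179.4, -0.5, -81.2]
contact_force: [1.5, -13.0, 24.1]
gripper_width: 0.0437
gripper_force: 20.0
```

```bash
python3 - <<'E'
from h import *
p,M,s=tool();th=np.radians(-81.3);xs=np.array([np.cos(th),np.sin(th)]);L=np.array([.641,-.072]);d=p[:2]-L;print(d@xs,p,s["contact_force"])
s=cap("scene","s18");asc(s.px,325,375,200,245,1)
def P(x,y,z): return s.proj([*(L+x*xs+y*np.array([-xs[1],xs[0]])),z])
c,sn=np.cos(np.radians(42)),np.sin(np.radians(42));F=np.array([-.085,.010])
for a in np.radians(range(0,360,45)):
    k=np.cos(a)*.032;print(np.round(P(F[0]-.032*c+k*c,np.sin(a)*.032,F[1]+.032*sn-k*sn)),end="")
E
```

```text
0.034767774772899274 [ 0.6495198  -0.10586876  0.19110052] [  1.50640325 -12.99852569  24.10990432]
 200 -----==++++++++++++++==--::::::::::--:::::-==+++++
 202 ++-::::--=+++++++++==--:--:::::::::-:::--==++*++++
 204 +==-:::::=+++++++==-::::::::::::::::--==++++***+++
 206 ==--:::::=+++++==-:::::::::::::::--==+++**+++***++
 208 ---::::::=++++++=-:::::::::::::-==+++*++***+++***+
 210 -----::::=++=-==-:::::::::::--==++++**+++***++++++
 212 ::-----::----::::::::::::--=++++**++***+++++++++==
 214 :::::::::::::::::::::::-=++++*++***+++*+++++++=-::
 216 ::::::::::::::-=++++===+++++**+++**+++++++++++=-::
 218 ::::::::::::-=*****+++++**+++**++++++++++++++=====
 220 :::::::::::-+*#*******++***++++++++++++++==----==+
 222 :::::.....:=*##*******++++*+++++++++++==--::::-===
 224 ::::.....:-=*###*******+++++++++++++++==-:::::====
 226 ::......:-=+*####****++++++++++++++++++++===--====
 228 ::....::-=++**###****+++++++++++++++++++++++++====
 230 ::::::-=++++++**##****++++++++++++++++++++++++===+
 232 ::::-=++++++=-=+**#*****++++**++++++++++++++++===+
 234 ---=+++++++=:::-=+**********+++++++++++++++++====+
 236 -=**+===++-:::-=+++++++++++++++++++++++++++++===++
 238 :=++++++++==-=+++++++++++++++++++++++++++++++===++
 240 ::::--==+++++++++++++++++++++++++++++++++++++===++
 242 .:....:::-===+++++++++++++++++++++++**+++++++===++
[348. 232.][350. 225.][346. 217.][340. 213.][334. 216.][332. 223.][336. 231.][342. 235.]
```

Request:
drive_tool:
  rows:
    - {"x":0.003,"y":0,"z":-0.005,"spin":0,"fingers":-0.5}
    - {"x":0.004,"y":0,"z":-0.007,"spin":0,"fingers":-0.5}
    - {"x":0.004,"y":0,"z":-0.007,"spin":0,"fingers":-0.5}
    - {"x":0.004,"y":0,"z":-0.007,"spin":0,"fingers":-0.5}

```text
time_s: 35.75
tcp_pos: [0.6465, -0.1064, 0.1914]
eef_rot: [-180.0, -0.1, -81.3]
contact_force: [1.3, -3.4, 6.0]
gripper_width: 0.0435
gripper_force: 19.8
```

Request:
drive_tool:
  rows:
    - {"x":0,"y":0,"z":0,"spin":0,"fingers":0.1}
    - {"x":0,"y":0,"z":0,"spin":0,"fingers":0.3}
    - {"x":0,"y":0,"z":0,"spin":0,"fingers":0.6}
    - {"x":0,"y":0,"z":0,"spin":0,"fingers":0.8}
    - {"x":0,"y":0,"z":0,"spin":0,"fingers":0.8}
    - {"x":0,"y":0,"z":-0.03,"spin":0,"fingers":0.8}
    - {"x":0,"y":0,"z":-0.08,"spin":0,"fingers":0.8}
    - {"x":0,"y":0,"z":-0.13,"spin":0,"fingers":0.8}
    - {"x":0,"y":0,"z":-0.16,"spin":0,"fingers":0.8}
    - {"x":0,"y":0,"z":-0.16,"spin":0,"fingers":0.8}

```text
time_s: 37.0
tcp_pos: [0.6469, -0.1062, 0.3543]
eef_rot: [-179.7, -0.0, -81.3]
contact_force: [0.4, 0.4, -1.4]
gripper_width: 0.079
gripper_force: 0.0
```

```bash
python3 - <<'E'
from h import *
p,M,st=tool();print(p,st["contact_force"])
s=cap("scene","s19");w=cap("wrist","w19");d=cap("side","d19")
a=s.px[140:300,310:450];b=w.px[:300,170:470]
cv2.imwrite("pics/m19.png",np.hstack([cv2.resize(a,(440,503),interpolation=cv2.INTER_CUBIC),np.vstack([cv2.resize(b,(340,340)),cv2.resize(d.px[190:260,290:440],(340,163))])])[:,:,::-1])
E
```

```text
[ 0.64693225 -0.10619394  0.35433056] [ 0.39538746  0.37463224 -1.39852327]
```

View pics/m19.png

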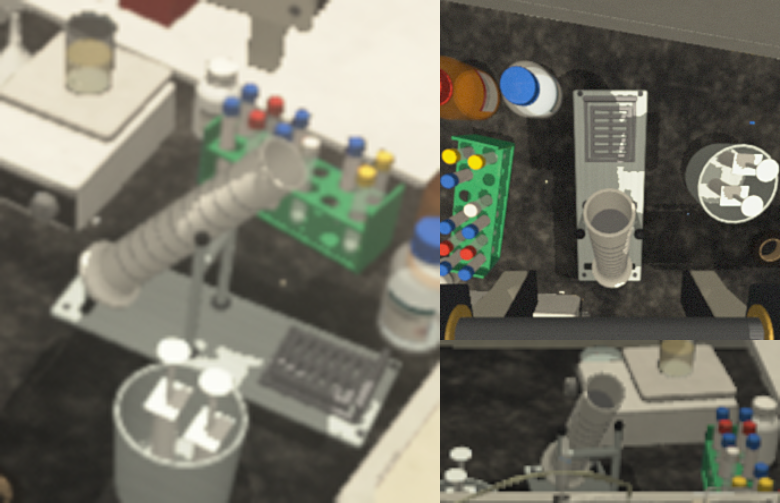

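```bash
cat >> h.py <<'E'
th=np.radians(-81.3);xs=np.array([np.cos(th),np.sin(th)]);ysv=np.array([-xs[1],xs[0]]);L=np.array([.641,-.072])
def st(P): d=np.asarray(P)[:2]-L;return np.round([1000*d@xs,1000*d@ysv,1000*P[2]],1)
def wd(x,y,z): return np.r_[L+x*xs+y*ysv,z]
def tri(*cu):
    A=np.zeros((3,3));b=np.zeros(3)
    for c,u,v in cu:
        d=c.ray(u,v);d/=np.linalg.norm(d);Q=np.eye(3)-np.outer(d,d);A+=Q;b+=Q@c.eye
    return np.linalg.solve(A,b)
E
python3 - <<'E'
from h import *
s,w=ld("s19"),ld("w19")
m=tri((s,400,191.9),(w,320,192.4));print("mouth",st(m),s.proj(m),w.proj(m))
# expected from model
for t in (40,42,44):
    c,sn=np.cos(np.radians(t)),np.sin(np.radians(t));sc=(102-4*sn)/c
    print(t,sc,"front",4*c-sc*sn,"mouth",-28*c+(240-sc)*sn,110+28*sn+(240-sc)*c)
# foot silhouette in wrist: bottom row of foot
print("w foot L/R/bottom",st(w.at(170+(590-440)*.882,275*.882,.03)),st(w.at(170+(633-440)*.882,275*.882,.03)))
p=tool()[0];print("tcp",st(p))
E
```

```text
mouth [ 43.4   0.  219.7] [398.78325636 191.20238982] [319.84954348 189.00569431]
40 129.7951449871833 front -80.36653322275345 mouth 49.38907092220868 212.41986985852398
42 133.652922242659 front -86.45868159995418 mouth 50.352029510895186 207.76693751805809
44 137.93393118447295 front -92.93960066625483 mouth 50.759534633067666 202.87061993596419
w foot L/R/bottom [-108.7   31.6   30. ] [-108.6  -36.5   30. ]
tcp [ 34.2  -0.6 349.9]
```

Request:
drive_tool:
  rows:
    - {"x":-0.02,"y":0,"z":0,"spin":0.18,"fingers":0.8}
    - {"x":-0.05,"y":0,"z":0,"spin":0.36,"fingers":0.8}
    - {"x":-0.08,"y":0,"z":0,"spin":0.54,"fingers":0.8}
    - {"x":-0.108,"y":0,"z":0,"spin":0.72,"fingers":0.8}
    - {"x":-0.108,"y":0,"z":0,"spin":0.9,"fingers":0.8}
    - {"x":-0.108,"y":0,"z":0,"spin":1.08,"fingers":0.8}
    - {"x":-0.108,"y":0,"z":0,"spin":1.26,"fingers":0.8}
    - {"x":-0.108,"y":0,"z":0,"spin":1.44,"fingers":0.8}
    - {"x":-0.108,"y":0,"z":0,"spin":1.62,"fingers":0.8}
    - {"x":-0.108,"y":0,"z":0,"spin":1.8,"fingers":0.8}

```text
time_s: 38.4
tcp_pos: [0.6292, 0.0007, 0.3494]
eef_rot: [-180.0, -0.1, 175.2]
contact_force: [-0.2, -0.5, -0.8]
gripper_width: 0.079
gripper_force: 0.0
```

Request:
drive_tool:
  rows:
    - {"x":0,"y":0,"z":0,"spin":0.18,"fingers":0.8}
    - {"x":0,"y":0,"z":0,"spin":0.36,"fingers":0.8}
    - {"x":0,"y":0,"z":0,"spin":0.54,"fingers":0.8}
    - {"x":0,"y":0,"z":0,"spin":0.72,"fingers":0.8}
    - {"x":0,"y":0,"z":0,"spin":0.9,"fingers":0.8}
    - {"x":0,"y":0,"z":0,"spin":1.08,"fingers":0.8}
    - {"x":0,"y":0,"z":0,"spin":1.26,"fingers":0.8}
    - {"x":0,"y":0,"z":0,"spin":1.342,"fingers":0.8}
    - {"x":0,"y":0,"z":0,"spin":1.342,"fingers":0.8}
    - {"x":0,"y":0,"z":0,"spin":1.342,"fingers":0.8}

```text
time_s: 39.65
tcp_pos: [0.6379, -0.0633, 0.3435]
eef_rot: [179.3, -4.3, 105.0]
contact_force: [-1.0, 0.3, 0.6]
gripper_width: 0.079
gripper_force: 0.0
```

```bash
python3 - <<'E'
from h import *
p,M,s=tool();print(st(p));need(wd(-.074,0,.125),98.7)
w=cap("wrist","w20")
asc(w.px,240,400,100,330,2)
f=wd(-.1076,0,.029);print(w.proj(f))
for a in np.radians(range(0,360,60)):
    c,sn=.755,.656;k=np.cos(a)*.032;print(np.round(w.proj(wd(-.1076+k*c,np.sin(a)*.032,.029-k*sn))),end="")
E
```

```text
[ -9.1  -1.8 343.5]
tcp [ 0.6379 -0.0633  0.3435] rpy [179.29  -4.34 104.95] shift [0.0476 0.0061 0.2228] spin 0.109
 100 ..............:....:::.:.::*%%##**+++=--:...........................:::::::::.::
 104 .....................:.::.:%@##@@@@@@@%#++++++====----:::............:::..::::::
 108 ..........................:+*==**************+++++++++++++=..........:::......::
 112 ..........................-+**+++***************++++++=:-+-..........:::::..::::
 116 ..........................-**-.=*****************+++++++++:..........::..:::::::
 120 ............. ............=**=-****+++++++++++++**+-:--+++:..........:.:::::::::
 124 ..........................+***+**++++++++++++++++*+-...++=..........::::::::::::
 128 ..........................+***+*+++++++++++++++=+++++++++-.........:::::::::::::
 132 ..:......................:+***+++++++++*+++++===+++++++++:.........:::::::::::::
 136 ..::.....................-****+*+=++++++++++++==++++++++=.........::::::::::::::
 140 .:::.....................-****+++=+++++++++++===++++++++=.........::::::::::::::
 144 ..::::...................=***++*
[... 3313 characters left out ...]
:::
 300 ::::::::::::-::::::::::-:::::::::::::::::::::::::::::::::--::-----:::::-::::::::
 304 =================================-----:::...:::::::::::::-=--===========:.:::::.
 308 +++****+++==============================------::::::::::::::-===========::::::::
 312 =========+++****+++================================-----:::::-========-:::::::::
 316 ==================+++****+++==============================------------::::::::::
 320 ===========================+++****+++===============================----:::::::.
 324 ====================================+++****+++==============================----
[323.97410311 117.17627258]
[322. 133.][340. 127.][343. 111.][326.  99.][307. 106.][306. 123.]
```

```bash
python3 - <<'E'
from h import *
s=sensors.get_state();print(np.round(s["joints"],1),np.round(s["qd"],1))
E
```

```text
[   9.2   15.5    7.8   -4.4  -82.  -173.6] [ 0.4 -0.4  0.2  0.   0.   0. ]
```

Request:
drive_tool:
  rows:
    - {"x":0,"y":0,"z":0,"spin":-0.18,"fingers":0.8}
    - {"x":0,"y":0,"z":0,"spin":-0.36,"fingers":0.8}
    - {"x":0,"y":0,"z":0,"spin":-0.54,"fingers":0.8}
    - {"x":0,"y":0,"z":0,"spin":-0.72,"fingers":0.8}
    - {"x":0,"y":0,"z":0,"spin":-0.9,"fingers":0.8}
    - {"x":0,"y":0,"z":0,"spin":-1.08,"fingers":0.8}
    - {"x":0,"y":0,"z":0,"spin":-1.26,"fingers":0.8}
    - {"x":0,"y":0,"z":0,"spin":-1.44,"fingers":0.8}
    - {"x":0,"y":0,"z":0,"spin":-1.62,"fingers":0.8}
    - {"x":0,"y":0,"z":0,"spin":-1.8,"fingers":0.8}

```text
time_s: 40.95
tcp_pos: [0.6381, -0.0622, 0.3444]
eef_rot: [176.0, 1.8, -151.6]
contact_force: [0.1, 0.3, 0.2]
gripper_width: 0.0789
gripper_force: 0.0
```

Request:
drive_tool:
  rows:
    - {"x":0,"y":0,"z":0,"spin":-0.18,"fingers":0.8}
    - {"x":0,"y":0,"z":0,"spin":-0.36,"fingers":0.8}
    - {"x":0,"y":0,"z":0,"spin":-0.54,"fingers":0.8}
    - {"x":0,"y":0,"z":0,"spin":-0.72,"fingers":0.8}
    - {"x":0,"y":0,"z":0,"spin":-0.9,"fingers":0.8}
    - {"x":0,"y":0,"z":0,"spin":-1.08,"fingers":0.8}
    - {"x":0,"y":0,"z":0,"spin":-1.23,"fingers":0.8}
    - {"x":0,"y":0,"z":0,"spin":-1.23,"fingers":0.8}

```text
time_s: 41.95
tcp_pos: [0.638, -0.0624, 0.3444]
eef_rot: [-179.7, 4.4, -81.4]
contact_force: [0.9, -1.0, 0.3]
gripper_width: 0.0786
gripper_force: 0.0
```

```bash
python3 - <<'E'
from h import *
p,M,s=tool();print(st(p),np.round(s["joints"],1));need(wd(-.074,0,.2),-81.3)
E
```

```text
[-10.   -1.5 344.4] [  9.2  15.4   7.8  -4.4 -82.   -0.1]
tcp [ 0.638  -0.0624  0.3444] rpy [-179.7     4.4   -81.43] shift [-0.0528 -0.0006  0.1489] spin -0.002
```

Request:
drive_tool:
  rows:
    - {"x":0,"y":0,"z":0,"spin":-0.18,"fingers":0.8}
    - {"x":0,"y":0,"z":0,"spin":-0.36,"fingers":0.8}
    - {"x":0,"y":0,"z":0,"spin":-0.54,"fingers":0.8}
    - {"x":0,"y":0,"z":0,"spin":-0.72,"fingers":0.8}
    - {"x":0,"y":0,"z":0,"spin":-0.9,"fingers":0.8}
    - {"x":0,"y":0,"z":0,"spin":-1.08,"fingers":0.8}
    - {"x":0,"y":0,"z":0,"spin":-1.26,"fingers":0.8}
    - {"x":0,"y":0,"z":0,"spin":-1.44,"fingers":0.8}
    - {"x":0,"y":0,"z":0,"spin":-1.62,"fingers":0.8}
    - {"x":0,"y":0,"z":0,"spin":-1.8,"fingers":0.8}

```text
time_s: 43.2
tcp_pos: [0.6381, -0.0628, 0.3444]
eef_rot: [-175.8, -1.3, 21.8]
contact_force: [0.5, -0.2, -1.2]
gripper_width: 0.0789
gripper_force: 0.0
```

Request:
drive_tool:
  rows:
    - {"x":0,"y":0,"z":0,"spin":-0.18,"fingers":0.8}
    - {"x":0,"y":0,"z":0,"spin":-0.36,"fingers":0.8}
    - {"x":0,"y":0,"z":0,"spin":-0.54,"fingers":0.8}
    - {"x":0,"y":0,"z":0,"spin":-0.72,"fingers":0.8}
    - {"x":0,"y":0,"z":0,"spin":-0.9,"fingers":0.8}
    - {"x":0,"y":0,"z":0,"spin":-1.08,"fingers":0.8}
    - {"x":0,"y":0,"z":0,"spin":-1.26,"fingers":0.8}
    - {"x":0,"y":0,"z":0,"spin":-1.4,"fingers":0.8}

```text
time_s: 44.2
tcp_pos: [0.6286, -0.0251, 0.3451]
eef_rot: [179.3, -1.4, 97.8]
contact_force: [0.0, 1.5, -0.5]
gripper_width: 0.0786
gripper_force: 0.0
```

```bash
python3 - <<'E'
from h import *
p,M,s=tool();print(st(p),np.round(s["joints"],1),s["eef_rot"],"toolz in stand",M[:2,2]@xs,M[:2,2]@ysv)
E
```

```text
[-48.2  -5.2 345.1] [ 14.7  13.4   4.1  -1.3 -79.8 173.3] [179.34101815  -1.4142537   97.76664466] toolz in stand -0.024488623431665125 0.01190163352547724
```

Request:
drive_tool:
  rows:
    - {"x":0,"y":0,"z":0,"spin":-0.15,"fingers":0.8}
    - {"x":0,"y":0,"z":0,"spin":-0.3,"fingers":0.8}
    - {"x":0,"y":0,"z":0,"spin":-0.45,"fingers":0.8}
    - {"x":0,"y":0,"z":0,"spin":-0.5,"fingers":0.8}

```text
time_s: 44.7
tcp_pos: [0.5836, 0.0524, 0.3302]
eef_rot: [177.3, 8.1, 115.4]
contact_force: [-0.2, -0.7, -0.3]
gripper_width: 0.0789
gripper_force: 0.0
```

```bash
python3 - <<'E'
from h import *
p,M,s=tool();print(st(p),np.round(s["joints"],1),s["eef_rot"],"toolz in stand",M[:2,2]@xs,M[:2,2]@ysv)
E
```

```text
[-131.6  -37.9  330.2] [ 29.4   6.7 -10.8   8.8 -70.7 173.4] [177.32375969   8.0906822  115.36688782] toolz in stand 0.12128879880745881 0.0850518542619666
```

Request:
drive_tool:
  rows:
    - {"x":0,"y":0,"z":0,"spin":0.18,"fingers":0.8}
    - {"x":0,"y":0,"z":0,"spin":0.36,"fingers":0.8}
    - {"x":0,"y":0,"z":0,"spin":0.54,"fingers":0.8}
    - {"x":0,"y":0,"z":0,"spin":0.72,"fingers":0.8}
    - {"x":0,"y":0,"z":0,"spin":0.9,"fingers":0.8}
    - {"x":0,"y":0,"z":0,"spin":1.08,"fingers":0.8}
    - {"x":0,"y":0,"z":0,"spin":1.26,"fingers":0.8}
    - {"x":0,"y":0,"z":0,"spin":1.44,"fingers":0.8}
    - {"x":0,"y":0,"z":0,"spin":1.62,"fingers":0.8}
    - {"x":0,"y":0,"z":0,"spin":1.8,"fingers":0.8}

```text
time_s: 45.95
tcp_pos: [0.5841, 0.0517, 0.3304]
eef_rot: [172.8, -4.4, 12.2]
contact_force: [-0.6, 0.1, -0.4]
gripper_width: 0.0788
gripper_force: 0.0
```

Request:
drive_tool:
  rows:
    - {"x":0,"y":0,"z":0,"spin":0.18,"fingers":0.8}
    - {"x":0,"y":0,"z":0,"spin":0.36,"fingers":0.8}
    - {"x":0,"y":0,"z":0,"spin":0.54,"fingers":0.8}
    - {"x":0,"y":0,"z":0,"spin":0.72,"fingers":0.8}
    - {"x":0,"y":0,"z":0,"spin":0.9,"fingers":0.8}
    - {"x":0,"y":0,"z":0,"spin":1.08,"fingers":0.8}
    - {"x":0,"y":0,"z":0,"spin":1.26,"fingers":0.8}
    - {"x":0,"y":0,"z":0,"spin":1.44,"fingers":0.8}
    - {"x":0,"y":0,"z":0,"spin":1.63,"fingers":0.8}
    - {"x":0,"y":0,"z":0,"spin":1.63,"fingers":0.8}

```text
time_s: 47.2
tcp_pos: [0.5842, 0.0516, 0.3304]
eef_rot: [-175.2, -6.9, -81.3]
contact_force: [-0.2, -0.5, -0.2]
gripper_width: 0.0789
gripper_force: 0.0
```

```bash
cat >> h.py <<'E'
def stat():
    p,M,s=tool();B=np.c_[np.r_[xs,0],np.r_[ysv,0],[0,0,1]]
    print("stand pos",st(p),"tool axes in stand (cols)\n",np.round(B.T@M,3),"w",round(s["gripper_width"],4),"f",round(float(s["gripper_force"]),1),"cf",np.round(B.T@s["contact_force"],1))
    return p,M,B
def shift(x,y,z):
    p,M,B=stat();print("shift",np.round(M.T@(wd(x,y,z)-p),4))
E
python3 - <<'E'
from h import *
shift(-.076,0,.15)
E
```

```text
stand pos [-130.8  -37.5  330.4] tool axes in stand (cols)
 [[ 0.993  0.01   0.12 ]
 [-0.    -0.996  0.084]
 [ 0.121 -0.084 -0.989]] w 0.0789 f 0.0 cf [ 0.4 -0.3 -0.2]
shift [ 0.0326 -0.0217  0.1882]
```

```bash
python3 - <<'E'
from h import *
shift(-.0773,-.007,.155)
E
```

```text
stand pos [-130.8  -37.5  330.4] tool axes in stand (cols)
 [[ 0.993  0.01   0.12 ]
 [-0.    -0.996  0.084]
 [ 0.121 -0.084 -0.989]] w 0.0789 f 0.0 cf [ 0.4 -0.3 -0.2]
shift [ 0.0319 -0.0152  0.1825]
```

Request:
drive_tool:
  rows:
    - {"x":0.016,"y":-0.008,"z":0.03,"spin":0,"fingers":0.8}
    - {"x":0.032,"y":-0.015,"z":0.07,"spin":0,"fingers":0.8}
    - {"x":0.032,"y":-0.015,"z":0.11,"spin":0,"fingers":0.8}
    - {"x":0.032,"y":-0.015,"z":0.15,"spin":0,"fingers":0.8}
    - {"x":0.032,"y":-0.015,"z":0.182,"spin":0,"fingers":0.8}
    - {"x":0.032,"y":-0.015,"z":0.182,"spin":0,"fingers":0.8}
    - {"x":0.032,"y":-0.015,"z":0.182,"spin":0,"fingers":0.8}

```text
time_s: 48.08
tcp_pos: [0.6231, 0.0032, 0.1569]
eef_rot: [-175.1, -7.0, -81.2]
contact_force: [1.0, 1.2, 0.3]
gripper_width: 0.0788
gripper_force: 0.0
```

```bash
python3 - <<'E'
from h import *
shift(-.0701,-.002,.0958)
w=cap("wrist","w21");asc(w.px,200,440,110,330,3)
E
```

```text
stand pos [-77.1  -6.3 156.9] tool axes in stand (cols)
 [[ 0.993  0.013  0.121]
 [ 0.002 -0.996  0.086]
 [ 0.121 -0.085 -0.989]] w 0.0788 f 0.0 cf [-1.   1.2  0.3]
shift [-0.0005  0.001   0.0616]
 110 ::....:::..........-**###%%%%%%%%%%%%%%%%%%%%%%###*+*%@@%%@+....................
 116 ::::::::............=*####%%%%%%%%%%%%%%%%%%%%%##*++*@%+-:::.....::...........:.
 122 :..::::::............+*####%%%%%%%%%%%%%%%%%%%#******+:......................:::
 128 ....:::::............=++*##%%%%%%%%%%%%%%%%##**###*#%*......................:..:
 134 .::...::::..........:-=******###%%%%%####**#%%%###*###+:....................::..
 140 ......:::.:............=*#############%%%%%%%%%##*+=--=#%%%..:::...:::.:...:::::
 146 ....:::::::::...........=*###%%%%%%%%%%%%%%%%%%#***++++*#@%.........:::...::::::
 152 :::::::::::::............+*##%%%%%%%%%%%%%%%%#*###+++++++*+..............:::::::
 158 .::::::::::::............-*****##%%%%%%%#####%##**++++++++= .............:::::::
 164 :::::::::::::............:+*###%#########*****+++=++++++++-..................:::
 170 :::::::::::::............:++**###*****
[... 1492 characters left out ...]
..:-=======-
 278 ::::::::::::::::::::::::::::::::::::::::::::::::::::::::::::::::::::::::::::::::
 284 ::::::::::::::::::::::::::::::::::::::::::::::::::::::::::::::::::::::::::::::::
 290 ::::::::::::::::::::::::::::::::::::::::::::::::::::::::::::::::::::::::::::::::
 296 ::::::::::::::-------:::::::::::::::::::::::::::::::::::::::::::::::::::::::::::
 302 .-=======:...*@@@@%%%#=-..-----:.:....................................-------=:.
 308 .:=======---+%@@@@@@@%==.:++==-:......................................--------..
 314 ..=======*@@@%@@@@@@@%+=.-++++-:...........:.:........................--------..
 320 ..-=====+@@@@@@@@@@@@%+=.=++++:::::::....:::::::......................:-----=:..
```

Request:
drive_tool:
  rows:
    - {"x":0,"y":0.001,"z":0.02,"spin":0,"fingers":0.8}
    - {"x":0,"y":0.001,"z":0.04,"spin":0,"fingers":0.8}
    - {"x":0,"y":0.001,"z":0.052,"spin":0,"fingers":0.8}
    - {"x":0,"y":0.001,"z":0.058,"spin":0,"fingers":0.8}
    - {"x":0,"y":0.001,"z":0.0605,"spin":0,"fingers":0.8}
    - {"x":0,"y":0.001,"z":0.0605,"spin":0,"fingers":0.8}
    - {"x":0,"y":0.001,"z":0.0605,"spin":0,"fingers":0.8}
  newtons: 40

```text
time_s: 49.0
tcp_pos: [0.6278, -0.0037, 0.0961]
eef_rot: [-175.1, -6.9, -81.3]
contact_force: [-0.1, 0.5, 0.3]
gripper_width: 0.0788
gripper_force: 0.0
```

```bash
python3 - <<'E'
from h import *
stat()
E
```

```text
stand pos [-69.5  -2.8  96.1] tool axes in stand (cols)
 [[ 0.993  0.011  0.12 ]
 [ 0.001 -0.996  0.085]
 [ 0.121 -0.084 -0.989]] w 0.0788 f 0.0 cf [-0.5  0.   0.3]
```

Request:
drive_tool:
  rows:
    - {"x":-0.001,"y":0,"z":0.002,"spin":0,"fingers":0.8}
    - {"x":-0.001,"y":0,"z":0.003,"spin":0,"fingers":0.8}
    - {"x":-0.001,"y":0,"z":0.003,"spin":0,"fingers":0.4}
    - {"x":-0.001,"y":0,"z":0.003,"spin":0,"fingers":0.1}
    - {"x":-0.001,"y":0,"z":0.003,"spin":0,"fingers":-0.3}
    - {"x":-0.001,"y":0,"z":0.003,"spin":0,"fingers":-0.3}
    - {"x":-0.001,"y":0,"z":0.003,"spin":0,"fingers":-0.3}
    - {"x":-0.001,"y":0,"z":0.003,"spin":0,"fingers":-0.3}
  newtons: 30

```text
time_s: 50.0
tcp_pos: [0.6276, -0.0031, 0.0925]
eef_rot: [-175.2, -6.9, -81.3]
contact_force: [-0.7, 1.4, 0.2]
gripper_width: 0.0423
gripper_force: 29.8
```

```bash
python3 - <<'E'
from h import *
stat()
# tip path: grip s=gs on axis at offset; positions of axis grip point for (theta, ledge s)
gs=78
for t,sc in [(41,131.7),(48,128),(56,122),(64,116),(72,110),(80,104),(88,99),(94,96),(100,93),(106,90)]:
    c,sn=np.cos(np.radians(t)),np.sin(np.radians(t))
    X=-28*c+(gs-sc)*sn;Z=110+28*sn+(gs-sc)*c
    fx,fz=4*c-sc*sn,110-4*sn-sc*c
    if t==41: X0,Z0=X,Z
    a=np.array([X-X0,Z-Z0]);print(t,sc,np.round([X,Z],1),"d",np.round(a,1),"tool",np.round([.993*a[0]+.121*a[1],.12*a[0]-.989*a[1]],1),"mouth",np.round([-28*c+(240-sc)*sn,110+28*sn+(240-sc)*c],0),"footfront",round(fx),round(fz))
E
```

```text
stand pos [-70.2  -2.8  92.5] tool axes in stand (cols)
 [[ 0.993  0.011  0.12 ]
 [ 0.001 -0.996  0.084]
 [ 0.121 -0.083 -0.989]] w 0.0423 f 29.8 cf [-1.5 -0.4  0.2]
41 131.7 [-56.4  87.8] d [0. 0.] tool [0. 0.] mouth [ 50. 210.] footfront -83 8
48 128 [-55.9  97.4] d [0.5 9.5] tool [ 1.6 -9.3] mouth [ 64. 206.] footfront -92 21
56 122 [-52.1 108.6] d [ 4.2 20.8] tool [  6.7 -20. ] mouth [ 82. 199.] footfront -99 38
64 116 [-46.4 118.5] d [ 9.9 30.7] tool [ 13.6 -29.1] mouth [ 99. 190.] footfront -103 56
72 110 [-39.1 126.7] d [17.3 38.9] tool [ 21.9 -36.4] mouth [115. 177.] footfront -103 72
80 104 [-30.5 133.1] d [25.9 45.2] tool [ 31.2 -41.6] mouth [129. 161.] footfront -102 88
88 99 [-22.  137.3] d [34.4 49.4] tool [ 40.1 -44.7] mouth [140. 143.] footfront -99 103
94 96 [-16.  139.2] d [40.4 51.3] tool [ 46.3 -45.9] mouth [146. 128.] footfront -96 113
100 93 [ -9.9 140.2] d [46.5 52.3] tool [ 52.5 -46.2] mouth [150. 112.] footfront -92 122
106 90 [ -3.8 140.2] d [52.5 52.4] tool [ 58.5 -45.5] mouth [152.  96.] footfront -88 131
```

Request:
drive_tool:
  rows:
    - {"x":0,"y":0,"z":0,"spin":0,"fingers":0.3}
    - {"x":0,"y":0,"z":0,"spin":0,"fingers":0.3}
    - {"x":0,"y":0,"z":0.002,"spin":0,"fingers":0.3}
    - {"x":0,"y":0,"z":0.004,"spin":0,"fingers":0.3}
    - {"x":0,"y":0,"z":0.005,"spin":0,"fingers":0.3}
    - {"x":0,"y":0,"z":0.005,"spin":0,"fingers":0.3}

```text
time_s: 50.75
tcp_pos: [0.6281, -0.0037, 0.0874]
eef_rot: [-175.2, -7.0, -81.3]
contact_force: [-0.3, 0.5, -0.2]
gripper_width: 0.057
gripper_force: 0.0
```

Request:
drive_tool:
  rows:
    - {"x":0,"y":0,"z":0,"spin":0,"fingers":0}
    - {"x":0,"y":0,"z":0,"spin":0,"fingers":-0.3}
    - {"x":0,"y":0,"z":0,"spin":0,"fingers":-0.3}
    - {"x":0,"y":0,"z":0,"spin":0,"fingers":-0.3}
    - {"x":0,"y":0,"z":0,"spin":0,"fingers":-0.3}

```text
time_s: 51.38
tcp_pos: [0.6282, -0.0036, 0.0876]
eef_rot: [-175.2, -6.9, -81.3]
contact_force: [-0.3, 0.5, 0.2]
gripper_width: 0.043
gripper_force: 29.5
```

```bash
python3 - <<'E'
from h import *
stat()
E
```

```text
stand pos [-69.6  -2.3  87.6] tool axes in stand (cols)
 [[ 0.993  0.011  0.12 ]
 [ 0.001 -0.996  0.084]
 [ 0.121 -0.083 -0.989]] w 0.043 f 29.5 cf [-0.5 -0.2  0.2]
```

```bash
python3 - <<'E'
from h import *
gs=66
for t,sc in [(41,131.7),(45,130),(50,127),(55,123),(60,119),(66,114.5),(72,110),(78,106),(84,102),(90,98.5),(95,96),(100,94),(105,92),(110,90)]:
    c,sn=np.cos(np.radians(t)),np.sin(np.radians(t))
    X=-28*c+(gs-sc)*sn;Z=110+28*sn+(gs-sc)*c
    if t==41: X0,Z0=X,Z
    a=np.array([X-X0,Z-Z0]);print(t,sc,"tool",np.round([.993*a[0]+.121*a[1],.12*a[0]-.989*a[1]],1),"X",round(X),"mouth",np.round([-28*c+(240-sc)*sn,110+28*sn+(240-sc)*c],0))
E
```

```text
41 131.7 tool [0. 0.] X -64 mouth [ 50. 210.]
45 130 tool [-0.1 -5.8] X -65 mouth [ 58. 208.]
50 127 tool [  1.1 -13.4] X -65 mouth [ 69. 204.]
55 123 tool [  4.1 -21. ] X -63 mouth [ 80. 200.]
60 119 tool [  7.8 -28.1] X -60 mouth [ 91. 195.]
66 114.5 tool [ 13.  -35.6] X -56 mouth [103. 187.]
72 110 tool [ 19.  -42.1] X -50 mouth [115. 177.]
78 106 tool [ 25.2 -47.4] X -45 mouth [125. 165.]
84 102 tool [ 32.  -51.6] X -39 mouth [134. 152.]
90 98.5 tool [ 38.7 -54.8] X -32 mouth [142. 138.]
95 96 tool [ 44.  -56.6] X -27 mouth [146. 125.]
100 94 tool [ 48.9 -58. ] X -23 mouth [149. 112.]
105 92 tool [ 53.9 -58.7] X -18 mouth [150.  99.]
110 90 tool [ 58.9 -58.9] X -13 mouth [151.  85.]
```

Request:
drive_tool:
  rows:
    - {"x":0,"y":-0.0005,"z":-0.006,"spin":0,"fingers":-0.3}
    - {"x":0.001,"y":-0.001,"z":-0.0135,"spin":0,"fingers":-0.3}
    - {"x":0.004,"y":-0.002,"z":-0.021,"spin":0,"fingers":-0.3}
    - {"x":0.008,"y":-0.0025,"z":-0.028,"spin":0,"fingers":-0.3}
    - {"x":0.013,"y":-0.003,"z":-0.0355,"spin":0,"fingers":-0.3}
    - {"x":0.019,"y":-0.0035,"z":-0.042,"spin":0,"fingers":-0.3}
    - {"x":0.025,"y":-0.004,"z":-0.0475,"spin":0,"fingers":-0.3}
    - {"x":0.025,"y":-0.004,"z":-0.0475,"spin":0,"fingers":-0.3}
  newtons: 20

```text
time_s: 52.38
tcp_pos: [0.6313, -0.0229, 0.1384]
eef_rot: [-175.1, -6.9, -81.3]
contact_force: [-0.4, 0.1, -3.1]
gripper_width: 0.0432
gripper_force: 19.9
```

```bash
python3 - <<'E'
from h import *
stat()
s=cap("scene","s22")
def rim(C,n): pass
for t,sc in [(60,119),(70,112),(78,106),(84,102)]:
    c,sn=np.cos(np.radians(t)),np.sin(np.radians(t))
    f=lambda a,k=0:np.round(s.proj(wd((-28*c+(a-sc)*sn)/1000,0,(110+28*sn+(a-sc)*c)/1000))).tolist()
    print(t,"foot",f(0),"mouth",f(240))
asc(s.px,325,445,160,260,1)
E
```

```text
stand pos [-50.   -2.2 138.4] tool axes in stand (cols)
 [[ 0.993  0.01   0.12 ]
 [ 0.    -0.996  0.085]
 [ 0.121 -0.084 -0.989]] w 0.0432 f 19.9 cf [-0.1 -0.4 -3.1]
60 foot [339.0, 212.0] mouth [416.0, 205.0]
70 foot [340.0, 206.0] mouth [422.0, 213.0]
78 foot [342.0, 202.0] mouth [427.0, 219.0]
84 foot [344.0, 199.0] mouth [430.0, 224.0]
 160 %%%%%#+++******+=:::::::::::::::::----::::::::-+++=------------#@@@@@@@@@@@@@@@@@@@@@@@@@@@@@@@@@@@@@@@@@@@@@@@@@@@@@@@@
 162 %%%%%#+****####*+-::::::::::----::-:::::::::-=+++=------------=#@@@@@@@@@@@@@@@@@@@@@@@@@@@@@@@@@@@@@@@@@@@@@@@@@@@@@@@@
 164 %%%%%%***#######**+-::::::::::::::::::::::-+++++++==--:::::::-=#@@@@@@@@@@@@@@@@@@@@@@@@@@@@@@@@@@@@@@@@@@@@@@@@@@@@@@@@
 166 %%%%%#***#########****-::::::::::::::---==+++++++++=-::-----==++**#%@@@@@@@@@@@@@@@@@@@@@@@@@@@@@@@@@@@@@@@@@@@@@@@@@@@@
 168 %%%%%%#************#%#+=-::::::::::-==++++++++++++=---======+++====#@@@@@@@@@@@@@@@@@@@@@@@@@@@@@@@@@@@@@@@@@@@@@@@@@@@@
 170 %%%%%%%%%%%%%%%%%%%%%#++=:::::::::::=+++++++++++=-:-==+=---=++==--+%@%#***#%@@@@@@@@@@@@@@@@@@@@@@@@@@@@@@@@@@@@@@@@@@@@
 1
[... 4841 characters left out ...]
++++++++++++++++++++++++==----------==++*#%%%#*+=--::::----=+*********
 250 ::.....................::--==+++++*%@@@@@@@@@#=-=++++++***+++++++++++++++=-----==---------===+**##%%#*+=---==---==++****
 252 .............::::..........:::--=++%@@@@@@@@@*--++++++#%%%%%#*+++++++++==---------==------------==+*#%%%%#*++-----------
 254 .............:::........:.::::.::--=*%@@@@@%#****#%%%%%%%%%%%%%%#**++++====-----------==--=--------=+******++**+=-------
 256 ......:.:::::...........:..::-=++**+++++++++++*##%%@@@@@@%%%%%%%%%%%%#*++++=++=-==--------=--====-==++=+++++**++=-------
 258 ..:::::.::::::........::::-=**+++===+++++=====++*%@@@@@@@@@%%%%%%%%%#*+==+++*+++*+===+=-------=-==+*+=+*+==+#%#=--::::--
```

Request:
drive_tool:
  rows:
    - {"x":0,"y":0,"z":0,"spin":0,"fingers":-0.3}
    - {"x":0,"y":0,"z":0,"spin":0,"fingers":-0.3}
    - {"x":0,"y":0,"z":0,"spin":0,"fingers":-0.3}
  newtons: 9

```text
time_s: 52.8
tcp_pos: [0.6312, -0.0223, 0.138]
eef_rot: [-175.2, -6.9, -81.2]
contact_force: [-0.9, 1.1, 1.3]
gripper_width: 0.0434
gripper_force: 9.0
```

```bash
cat >> h.py <<'E'
def bright(s,x0=330,x1=445,y0=165,y1=250):
    for v in range(186,232,4): print(v,"".join(" .:-=+*#%@"[min(9,int(q)*10//256)] for q in cv2.cvtColor(s.px,cv2.COLOR_RGB2GRAY)[v,330:450]))
E
python3 - <<'E'
from h import *
stat();s=cap("scene","s23");bright(s)
E
```

```text
stand pos [-50.7  -2.2 138. ] tool axes in stand (cols)
 [[ 0.993  0.011  0.12 ]
 [ 0.001 -0.996  0.084]
 [ 0.121 -0.084 -0.989]] w 0.0434 f 9.0 cf [-1.3 -0.7  1.3]
186 @@@@@@@@@@@%+::::--==+===-::::::::::====-------==+++++====+***++++++++++++++*#%%%*===++***+=====#@@@@@@@@@@@@@@@@@@@@@@@
190 @@@@@@@@#-::::::::::::::----::::::---------------====+++++++++===++++++++++++++++=-------=++++++**#*##%###@@@@@@@@@@@@@@
194 +-::::::::::::::::::::::::::::--::::::-===------=++++==-====+++++++++++==++****+----=++++++++*#%%%%*+++++**#%%@@@@@@@@%*
198 ::::---::::::::::::::::::::::::::::::::-==---==--====---=+**+=--==+++++++++++++==++++++++++++++++=++++=----====++**+=---
202 ---:::::::::::::::--:::---::::---:::-=+++*****+++*#%%##%%%%%##%%%%###***+++******++===++**++*****+++++====-------------=
206 -==--==++======--::::::::::-==-=--=***+**********#%@@@@@@@@@@@@@@%@@@@@@@@@@@@@@@@@@@@@@@@@@@@@@@#++++=-----------------
210 ::::=++===++++++++++++====+++===+****++*****+**#%%%%%@@@%%%@@@@@%%@@@@@%@@@@@@%%@@@@@@@@@@@@@@@%*****#*----------==+++==
214 :::::::::-=+***+++++++++++++=====+++++++++=-:-=*******##***#####*########%%%%%#%%%%%%%%%%%%%%%##**#%@@#=---------==+++++
218 :::::::::::-+*++++==-::::-----------:::::----==+++===========++++=++++++=++++++++***************#%@@@%=-::-=++=-------==
222 ::::::::=*%%%%%%#=::-*%%##+=-::::::::::::-===++=-:-===-::::::::---:::::::--------------=========+*#+-::-=++*****+==-----
226 ::..:-+*####**=:::+#%%#*+*###*++++==-::::-===-::::===-::::::::::::::::::::::-----::::::::------::::-----=+*#######%%%%%#
230 .:-=++++++=::::-=++++++++++++++++++++++++=====-::-==-::::::::::::::::-=-::::::::::::::::::------------=+**##############
```

Request:
drive_tool:
  rows:
    - {"x":0.003,"y":0,"z":-0.002,"spin":0,"fingers":-0.3}
    - {"x":0.007,"y":0,"z":-0.004,"spin":0,"fingers":-0.3}
    - {"x":0.0135,"y":-0.0005,"z":-0.0075,"spin":0,"fingers":-0.3}
    - {"x":0.019,"y":-0.001,"z":-0.01,"spin":0,"fingers":-0.3}
    - {"x":0.0235,"y":-0.001,"z":-0.012,"spin":0,"fingers":-0.3}
    - {"x":0.0235,"y":-0.001,"z":-0.012,"spin":0,"fingers":-0.3}
    - {"x":0.0235,"y":-0.001,"z":-0.012,"spin":0,"fingers":-0.3}

```text
time_s: 53.72
tcp_pos: [0.6349, -0.0445, 0.1532]
eef_rot: [-175.1, -7.0, -81.3]
contact_force: [1.9, -1.7, 4.5]
gripper_width: 0.0438
gripper_force: 9.0
```

```bash
python3 - <<'E'
from h import *
stat();s=cap("scene","s24");bright(s)
for t,sc in [(80,105),(90,100),(100,94),(110,90),(120,86)]:
    c,sn=np.cos(np.radians(t)),np.sin(np.radians(t))
    f=lambda a,k=0:np.round(s.proj(wd((-28*c+(a-sc)*sn)/1000,0,(110+28*sn+(a-sc)*c)/1000))).tolist()
    print(t,"foot",f(0),"mouth",f(240))
E
```

```text
stand pos [-28.1  -1.8 153.2] tool axes in stand (cols)
 [[ 0.993  0.011  0.121]
 [ 0.001 -0.996  0.085]
 [ 0.122 -0.085 -0.989]] w 0.0438 f 9.0 cf [1.9 1.7 4.5]
186 @@@@@@@@@@@@@%%@%#+-:::::----==------::::::-=+==---+++=-==+***++++++++++++++*#%%%*===++***+=====*@@@@@@@@@@@@@@@@@@@@@@@
190 @@@@@@@@@%#***+--::::::::::::::::::::::::-:::---=====+++++++++=-=++++++++++++++++=-------=++++++**#*##%###@@@@@@@@@@@@@@
194 @@@@@@%+----::::::::-::--:::::::::::::-:::::::::=++++=--====+++++++++++==++***++----=++++++++*#%%%%*+++++**#%%@@@@@@@@%*
198 %%@@%%*-:::::--:::::::::::::--:-:::---:::::::::-=====---=+**+=--==+++++++++++++==+++++++++++++++++++++=----====+++*+=---
202 :---=+++++=====---:::::::::--------::::---::-+*****+=--:--===---=++++======+++++++====++++++*****+++++====------------==
206 :.::=+++======++++++++++======--:::--==+****####****##******%@@%%*++==-==++++=====+++++++++++***++++=-------------------
210 :.::=++==+*=-:---==+++===++++++=--==++==++*********####**#%@@@@@@@@@@@@@%%@%#*+==----====+++++++=----------------==+++==
214 ::::::::::::::::::::::::::::--====++++=====-:-=+******+**#%@@@@@@@@@@@@@@@@@@@@@@@@@@@%#*+++++==-----------------==+++++
218 :::::::::::-*##*+--:::::::-------------::----===+++++++++*####%%%%%%%%@@@@@@@@@@@@@@@@@@@@@@@@@@@@%#*==----=++=-------==
222 ::::::::=*%%%%%%#=::-*%%##+--:::::::::::--===++=-:-===-:--====+++****###%%%%%%@@@@@%%@@@@@@@@@@@@@@@@@@@@@@@@@%%*+=-----
226 ....:-+*###%%#=:::+#%%%%%%%%%%%%%%#*+-::--===-::::===-:::::::::::::---==++++****####%%%%%%%%@@@@@@@@@@@@@@@@@@#*##%%%%%#
230 .:-=+++++==::::-=+++++++++***++++#%%#++++=====-::-==-::::::::::::::::-=-:::::-----=++++****###%%%%%%@@@@@@@@%#*#########
80 foot [342.0, 201.0] mouth [428.0, 221.0]
90 foot [345.0, 197.0] mouth [431.0, 229.0]
100 foot [350.0, 194.0] mouth [432.0, 238.0]
110 foot [354.0, 192.0] mouth [431.0, 246.0]
120 foot [359.0, 191.0] mouth [428.0, 252.0]
```

Request:
drive_tool:
  rows:
    - {"x":0.002,"y":0,"z":-0.003,"spin":0,"fingers":-0.3}
    - {"x":0.004,"y":0,"z":-0.006,"spin":0,"fingers":-0.3}
    - {"x":0.006,"y":-0.001,"z":-0.009,"spin":0,"fingers":-0.3}
    - {"x":0.007,"y":-0.001,"z":-0.011,"spin":0,"fingers":-0.3}
    - {"x":0.007,"y":-0.001,"z":-0.011,"spin":0,"fingers":-0.3}
    - {"x":0.007,"y":-0.001,"z":-0.011,"spin":0,"fingers":-0.3}

```text
time_s: 54.52
tcp_pos: [0.635, -0.0497, 0.1644]
eef_rot: [-175.2, -7.0, -81.3]
contact_force: [-1.3, -1.9, 1.3]
gripper_width: 0.0436
gripper_force: 9.0
```

```bash
python3 - <<'E'
from h import *
stat();s=cap("scene","s25")
for v in range(206,262,4): print(v,"".join(" .:-=+*#%@"[min(9,int(q)*10//256)] for q in cv2.cvtColor(s.px,cv2.COLOR_RGB2GRAY)[v,340:450]))
E
```

```text
stand pos [-22.9  -2.5 164.4] tool axes in stand (cols)
 [[ 0.993  0.011  0.121]
 [ 0.001 -0.996  0.084]
 [ 0.121 -0.083 -0.989]] w 0.0436 f 9.0 cf [ 1.7 -1.6  1.3]
206 +=-----=====+++++++++++====+++==**#**######******++==-=====--==++++=====+++++++++++***++++=-------------------
210 *=-::::::::::::::----==++++++++++++****###**######***%%%*+===-==++==--------===+++++++=----------------==+++==
214 :::::::::::::::::::---::----==---::-=++++***####**##%@@@@@@@@#*=====---==+++====++++==-----------------==+++++
218 :-*##*+--:::::::-----------::::----===+++++*******#%@@@@@@@@@@@@@@%#+==========+*#*+=---------:--=++=-------==
222 %%%%%%#+::-*%%##+--:::::::::::--===++=-:-====++++*###%%@@@@@@@@@@@@@@@@%%#+=======--------:::-=++*****+==-----
226 ##%#=:::+#%%%%%%%%%%%%%%#*+-----===-:::-===-::::--=++**#####%@@@@@@@@@@@@@@@@%%#+----:::------=+*#######%%%%%#
230 =::::-=+++++++++**###*++*####++=====-::-==-:::::::::::--=++**###%%%@@@@@@@@@@@@@@@@%%#+-----=+**##############
234 .:-+++++++++++++++++++++++++++====+++=========-:::::::::::::-==++**##%%%%%@@@@@@@@@@@@@@@@%#+===+*############
238 ++++++++++++++++++++++++++++++===+++++==-==+++++++++++=+=--:::::::-===+**##%%%%%@@@@@@@@@@@@@@@@@%*=--=+++++*#
242 +++++++++++++++++++++++++++++====++++++++++++++++++++#%%%%%%%%%%#*+--:::-==++**##%%%@@@@@@@@@@@@@#+++++++++***
246 --=++++++++++++++++++++++++++===+++++++++++++++++++++++++++**+=====++*#%%%##+===++**###%%%@@@@%******+++++*###
250 .......::--=+++++++*%@@@@@@@@@*==+++++++++++++++++++++++++==----===--------==+*##%%%#**+*##+==--=++***##***+=-
254 :::::::::::.:...::--+#@@@@@@@#+=++++++++++++++++++++++++====-------==-====-----------==+*#+==+**+=------------
258 ::::::::::::-+***+=====++++====+++%@@@@@@@#*+*##%%%%%#*+=++++*+=++++====------========-===--+#%#+----------*%%
```

Request:
drive_tool:
  rows:
    - {"x":0.001,"y":0,"z":-0.002,"spin":0,"fingers":-0.3}
    - {"x":0.003,"y":-0.0005,"z":-0.004,"spin":0,"fingers":-0.3}
    - {"x":0.0045,"y":-0.0005,"z":-0.006,"spin":0,"fingers":-0.3}
    - {"x":0.0045,"y":-0.0005,"z":-0.006,"spin":0,"fingers":-0.3}
    - {"x":0.0045,"y":-0.0005,"z":-0.006,"spin":0,"fingers":-0.3}

```text
time_s: 55.2
tcp_pos: [0.636, -0.0533, 0.1712]
eef_rot: [-175.2, -6.9, -81.3]
contact_force: [-0.5, -1.7, 0.6]
gripper_width: 0.0441
gripper_force: 9.0
```

```bash
python3 - <<'E'
from h import *
stat();s=cap("scene","s26")
for v in range(206,270,4): print(v,"".join(" .:-=+*#%@"[min(9,int(q)*10//256)] for q in cv2.cvtColor(s.px,cv2.COLOR_RGB2GRAY)[v,340:450]))
E
```

```text
stand pos [-19.2  -2.1 171.2] tool axes in stand (cols)
 [[ 0.993  0.011  0.12 ]
 [ 0.001 -0.996  0.085]
 [ 0.121 -0.084 -0.989]] w 0.0441 f 9.0 cf [ 1.6 -0.8  0.6]
206 +=-::::::::----=====+++++=--=+++=+******###****++++=--=====---=++++=====+++++++++++***++++=-------------------
210 *=-:::::::::::::::::::--====+++===++*****##****#*****++=====--==++==--------===+++++++=----------------==++===
214 ::::::::::::::::::::--:::::::::::::-=+++++****###****#%@@@#+=--====----==+++====++++=------------------==+++++
218 :-*##*+--:::::::----------:::::----==++++++****+**###%@@@%@@@@%#=-----=========+*#*+=---------::-=++=--------=
222 %%%%%%#=::-*%%##+=-::::::::::::-===++=-:-====+++*****#%%@@@@@@@%@@@%*=-------====---------:::-=++*****+=------
226 ##%#=:::+#%%%%%%%%%%%%%%#*+--:--===-::::===-:::-==++*##%%%%%%@@@@@@@@%@%#=-::::------::::-----=+*#######%%%%%#
230 =::::-=+++++++++**####%%####%%#=====-::-==-::::::::-=++++*##%%%@@@%@@@@@@@@%%*=-------------=+**##############
234 .:-+++++++++++++++++++++++++++====+++=========-:::::::::-=++***##%%%@@@@%@@@@@@@%*=----:::--====+*############
238 +++++++++++
[... 204 characters left out ...]
+++++++***
246 --=++++++++++++++++++++++++++===++++++++++++++++++++++++++++++=-===+====++*##%%%%@@@@@@@@@@@%********+++++*###
250 .......::--=+++++++*%@@@@@@@@@*==+++++++++++++++++++++++++==----==--------==++**##%%%%@@@@#===--=++***###**+=-
254 :::::::::::......:--+#@@@@@@@#+=++++++++++++++++++++++++====-------==-====----==++*###*+**+==+**+-------------
258 ::::::::::::-+***+=====++++====+++%@@@@@@@#*++++*#%%%#*+=++++*+=++*+=++=------=======---==--+#%#+----------*%%
262 ::::::::-**+=======+%@@#*%@%#++++#@@@@@@@@@@%%%%%%%%#*+=++++==--==++**+++*+=+++=----=+**+=+*##+-:::::::-*%%%%%
266 -:::::-+*=======+#@@@@@*******+====++++++++=+*#++##%%%%%%%%%%##*+++++==---=++*++*+==+*+=+*%#+-::::::=*%%%%%%%%
```

Request:
drive_tool:
  rows:
    - {"x":0,"y":0,"z":0,"spin":0,"fingers":0.1}
    - {"x":0,"y":0,"z":0,"spin":0,"fingers":0.3}
    - {"x":0,"y":0,"z":0,"spin":0,"fingers":0.6}
    - {"x":0,"y":0,"z":-0.003,"spin":0,"fingers":0.9}
    - {"x":0,"y":0,"z":-0.01,"spin":0,"fingers":0.9}
    - {"x":0,"y":0,"z":-0.03,"spin":0,"fingers":0.9}
    - {"x":0,"y":0,"z":-0.07,"spin":0,"fingers":0.9}
    - {"x":0,"y":0,"z":-0.12,"spin":0,"fingers":0.9}
    - {"x":0,"y":0,"z":-0.16,"spin":0,"fingers":0.9}
    - {"x":0,"y":0,"z":-0.16,"spin":0,"fingers":0.9}

```text
time_s: 56.5
tcp_pos: [0.6209, -0.0359, 0.3342]
eef_rot: [-174.7, -6.9, -81.3]
contact_force: [1.0, 0.7, -0.8]
gripper_width: 0.0832
gripper_force: 0.0
```

```bash
python3 - <<'E'
from h import *
stat();s=cap("scene","s27");w=cap("wrist","w27")
for v in range(180,280,4): print(v,"".join(" .:-=+*#%@"[min(9,int(q)*10//256)] for q in cv2.cvtColor(s.px,cv2.COLOR_RGB2GRAY)[v,335:450]))
for t,sc in [(120,92),(126,90),(126,80)]:
    c,sn=np.cos(np.radians(t)),np.sin(np.radians(t))
    f=lambda a,k=0:np.round(s.proj(wd((-28*c+(a-sc)*sn)/1000,0,(110+28*sn+(a-sc)*c)/1000))).tolist()
    print(t,"foot",f(0),"mouth",f(240))
print(cup(w,[.489,-.142]))
asc(w.px,220,440,0,300,3)
E
```

```text
stand pos [-38.8 -14.4 334.2] tool axes in stand (cols)
 [[ 0.993  0.012  0.12 ]
 [ 0.001 -0.996  0.092]
 [ 0.121 -0.091 -0.989]] w 0.0832 f 0.0 cf [-0.6  1.1 -0.8]
180 *##%%%%%%%%%#**#%%#*++++++++++=----=+++++==--=++++++++=----=++===+====-=+%@@@@@@@@@@@@@@@@@@@@@@@@@@@@@@@@@@@@@@@@@
184 @@@%%%#*+++#%%#*++++++++++===++++***+===---=+++++++++++**+++++=----=++*#%@@%#**##%@@@%++++*%@@@@@@@@@@@@@@@@@@@@@@@
188 @@@@@@@@@%#*+++++++++++=++++++*****+-------=+++++++++++**+++++++++++*+++*+++=-----===-----+%@@%%%%%%@@@@@@@@@@@@@@@
192 @@@@@%%*+++++++++++==++++++**#**+*****+=---=++++===++++++++++++++++++++***++++===---=++++++**+=++++*%@@@@@@@@@@@@@@
196 @@%#+++++++++++===+++++****++****###******++++++====++++===++++++===++****++==++++++++++++***+++++=--=++**#%%@@%*=-
200 ++++++++++++=--:--=+====++++*********##*******+=-:::=**+=-==++++==+++++++===+++++++++++++++++++++=--===------------
204 ++++++++=--::::::::::::::--=++++**********##*****+++=====-==++++=--=+++==++++=---==++++****++++++==--------------==
208 ++++==--::::::::::::::::-------==++++****************+=--=====----=+*##*========+++++++++++
[... 5501 characters left out ...]
=:...:--------++--::::::..............................:=======:.....
 252 =====:....:==============-:::::.............................:=======-:...
 258 ====:......=+============.:::::::............................:========-:.
 264 ==-.......:%%%%%%%%###*=-.:::::................................-=========
 270 =-........#@@@@@@@%@@@@*-:==-.:.................................-========
 276 -........-+************+:-==:....................................--------
 282 :::::::::::::::::::::::::::::::::::::::::::::::::::::::::::::::::::::::::
 288 :::::::::::::::::::::::::::::::::::::::::::::::::::::::::::::::::::::::::
 294 :::::::::::::::::::::::::::::::::::::::::::::::::::::::::::::::::::::::::
```

Request:
drive_tool:
  rows:
    - {"x":0,"y":0,"z":0,"spin":0,"fingers":0.9}
    - {"x":0,"y":0,"z":0,"spin":0,"fingers":0.9}
    - {"x":0,"y":0,"z":0,"spin":0,"fingers":0.9}
    - {"x":0,"y":0,"z":0,"spin":0,"fingers":0.9}
    - {"x":0,"y":0,"z":0,"spin":0,"fingers":0.9}
    - {"x":0,"y":0,"z":0,"spin":0,"fingers":0.9}

```text
time_s: 57.35
tcp_pos: [0.6196, -0.0363, 0.3292]
eef_rot: [-175.2, -6.9, -81.3]
contact_force: [-0.2, -0.0, 0.3]
gripper_width: 0.0831
gripper_force: 0.0
```

```bash
python3 - <<'E'
from h import *
a=ld("s27");s=cap("scene","s28")
d=cv2.absdiff(a.px,s.px).max(2);m=d>40
ys,xs_=np.nonzero(m);print("changed",m.sum(),m[180:330,330:450].sum())
a0=ld("s1")
for n,(x,y) in {"beaker":(207,227),"tape":(305,298),"bottle":(445,235)}.items(): print(n,(cv2.absdiff(a0.px,s.px).max(2)[y-12:y+12,x-12:x+12]>40).sum())
# triangulate visible grate/mouth: foot & mouth silhouettes -> barrel edges slope in scene vs model
g=cv2.cvtColor(s.px,cv2.COLOR_RGB2GRAY)
w=cap("wrist","w28")
for t,sc in [(115,92),(120,90),(126,85),(126,80),(130,80)]:
    c,sn=np.cos(np.radians(t)),np.sin(np.radians(t))
    P=lambda al,k,y:wd((-28*c+(al-sc)*sn+k*-c)/1000,y,(110+28*sn+(al-sc)*c+k*sn)/1000)
    print(t,sc,"mouth rim top/bot/L/R wrist",[np.round(w.proj(P(240,k,y))).tolist() for k,y in((22,0),(-22,0),(0,.022),(0,-.022))],"foot top/L/R",[np.round(w.proj(P(0,k,y))).tolist() for k,y in((32,0),(0,.032),(0,-.032))])
E
```

```text
changed 1105 0
beaker 0
tape 9
bottle 0
115 92 mouth rim top/bot/L/R wrist [[324.0, 43.0], [326.0, 67.0], [309.0, 56.0], [342.0, 55.0]] foot top/L/R [[314.0, 233.0], [289.0, 236.0], [345.0, 238.0]]
120 90 mouth rim top/bot/L/R wrist [[325.0, 47.0], [326.0, 72.0], [310.0, 61.0], [342.0, 60.0]] foot top/L/R [[314.0, 224.0], [288.0, 231.0], [346.0, 233.0]]
126 85 mouth rim top/bot/L/R wrist [[326.0, 52.0], [327.0, 78.0], [311.0, 66.0], [342.0, 65.0]] foot top/L/R [[314.0, 211.0], [287.0, 221.0], [346.0, 223.0]]
126 80 mouth rim top/bot/L/R wrist [[326.0, 49.0], [327.0, 76.0], [311.0, 63.0], [342.0, 63.0]] foot top/L/R [[314.0, 206.0], [287.0, 217.0], [346.0, 219.0]]
130 80 mouth rim top/bot/L/R wrist [[326.0, 55.0], [327.0, 82.0], [312.0, 69.0], [342.0, 69.0]] foot top/L/R [[314.0, 199.0], [287.0, 213.0], [346.0, 215.0]]
```

```bash
python3 -c "
from plant import r
print(r.close_job())"
```

```text
the job is handed in; nothing more can be done
None
```

The job is handed in but its verdict was not returned: the grate went flat into its pocket, the cylinder was leaned, let go, regripped low and tipped mouth down over the ledge, and both syringes found (no third seen) stand nozzle down in the upright cup; the bystanders were not moved, but the final cylinder angle (about 120–126°) is a camera estimate and the grate could not be seen under the mouth.

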